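# Release a dead analyser's sample drawer with the release pin

### The job

The bench analyser has lost power with a crucible shut in its sample drawer. Take the release pin from its stand, reach through the small hole in the analyser's top and gently press the hidden spring catch down, keeping it pressed until the drawer has come out all the way. Then put the pin back in its stand, fully home and upright, and leave the bottles round about where they are.

Things in the scene. Friction and masses are not known exactly. Their poses are not given: they have to be found in the camera images.
- analyser: White bench instrument, 110 (x) x 100 (y) x 90 (z) mm, fixed to the worktop. Origin at the centre of its underside; the front, with drawer and dark display, faces its -x. Dark vent slots and one small round hole in its top. Under the hole a hidden spring catch holds the drawer; more than 25 N from the pin, anywhere on the analyser, damages it.
- release_hole (a point): Centre of the hole's mouth in the top face (x -10, y +28, z 90 mm in the analyser's frame). 8 mm diameter, top 6 mm thick, 2 mm chamfer. The catch's flat pad, 17 mm wide, is 18 to 36 mm straight below the mouth (unknown, varies). It gives from 4 N, stiffens by 0.9 N/mm, frees the drawer after about 5 mm (8 to 11 N), hard stop after 8.5 mm (11 to 12 N of spring).
- drawer (a joint): How far the sample drawer has come out, m: 0 shut and caught, 0.055 fully out. Once released, its damped spring drives it out, toward the analyser's front, in about 2 to 3 s. If the catch is let up before about 0.040, the drawer is caught again on the next of three teeth, 15 mm apart; pressing again frees it.
- drawer_front (a point): Centre of the outer face of the drawer's front, a white plate 60 mm wide and 56 mm high, at the analyser's front; it moves with the drawer. A lidded porcelain crucible (41 mm wide) stands in a close-fitting cell of the drawer and rides out with it.
- release_pin: Loose steel pin, upright in its stand at the start, 60 g. Origin at the centre of its grip (a cylinder 14 mm in diameter and 45 mm long, with dark grooves), z along the pin away from its tip. Below the grip are a collar 20 mm in diameter and 4 mm thick, then a rod 5 mm in diameter and 60 mm long with a round tip. The tip is 86.5 mm from the origin.
- pin_tip (a point): The end of the pin's rod, 86.5 mm below the pin's origin along its z axis.
- pin_stand: Fixed aluminium stand: a block 36 x 36 mm on a foot 62 x 62 x 8 mm, 70 mm high in all. Origin at the centre of its underside, z up.
- stand_hole (a point): Centre of the mouth of the stand's hole, in the middle of its top (70 mm over the worktop): 8 mm in diameter, 61 mm deep, with a 2 mm chamfer. When the pin is home its collar rests on the top and the pin's origin is 26.5 mm above this point.
- dropper: Loose amber glass dropper bottle with a black bulb, 38 mm wide, 99 mm high; bystander. Origin at the centre of its underside.
- weighing_bottle: Loose clear glass weighing bottle with a lid, 37 mm wide, 47 mm high; bystander. Origin at the centre of its underside.
- amber_bottle: Loose amber reagent bottle with a white cap, 49 mm wide, 96 mm high; bystander. Origin at the centre of its underside.
Not all that is in view belongs to the job. What is shaped like the release_pin but red or yellow is not meant.

How it is judged:
On the way, in this order (a step that is already met when the one before it is completed fails the run):
1. the pin's tip is through the analyser's release hole (z of pin_tip in the frame of release_hole below -0.012 m and horizontal distance between pin_tip and release_hole below 0.006 m), for 0.1 s.
2. the drawer has run out past its last catch with the pin still in the hole (all of step 1 and value of joint drawer above 0.04 m), for 0.05 s.
3. the pin is back in its stand (horizontal distance between pin_tip and stand_hole below 0.006 m and z of release_pin in the frame of stand_hole below 0.03 m), for 0.2 s.
At the end, for the whole second after the job is handed in: The drawer is out by more than 50 mm of its 55 mm; the pin stands in its stand, its collar within 3.5 mm of the stand's top, within 5 mm of the hole's axis and 0.1 rad of upright, at rest and let go (value of joint drawer above 0.05 m and horizontal distance between release_pin and stand_hole below 0.005 m and z of release_pin in the frame of stand_hole below 0.03 m and angle between release_pin's own z axis and vertical below 0.1 rad and linear speed of release_pin below 0.02 m/s); the robot touches nothing.
It fails at once if the pin presses on the analyser or its catch with more than 25 N (contact force between release_pin and analyser above 25 N).
It fails at once if the dropper bottle is moved by more than 20 mm (distance of dropper from where it was at the start of the episode above 0.02 m).
It fails at once if the weighing bottle is moved by more than 20 mm (distance of weighing_bottle from where it was at the start of the episode above 0.02 m).
It fails at once if the amber bottle is moved by more than 20 mm (distance of amber_bottle from where it was at the start of the episode above 0.02 m).
It also fails if it takes over 64 s, if anything falls off the work surface, if the arm or the gripper's body presses on something with over 40 N, if the wrist force passes 120 N, or if a joint passes its speed limit or range.

### The arm

A 6-joint arm with a two-finger parallel gripper is mounted at the origin on the work surface; the furniture and walls round the work are solid. World frame = base frame: x ahead of the robot, y to its left, z up, the work surface at z = 0. Lengths are in m, angles in rad, forces in N, time in s.
With the tool pointing down it reaches from about 0.35 to 0.975 m from the base axis. Payload 4.9 kg.
Tool frame: the origin (TCP) lies at the very end of the fingers, on their centre line; the grasp point (between the pads) lies 19 mm behind it; z points along the fingers, y is the direction in which the jaws open and shut (so a half turn about z gives the same grasp; the last joint's range is limited). The gripper opens to 85 mm and grips with 20 to 120 N. Pads are 22 mm wide; open, the fingers measure 114 mm over their backs; the gripper's body (76 mm by 85 mm) begins 54 mm behind the grasp point. The pads swing forward as they close: fully open they stand 13 mm farther back than shut.
Start: joints at [1.006, 0.053, 1.613, -0, 1.476, -0.119], TCP at [0.269, 0.564, 0.231] pointing down, gripper open.
Joint ranges: [-3.01, 3.01], [-1.01, 2.22], [0.06, 2.58], [-1.02, 4.17], [0.09, 2.62], [-3.14, 3.14]. Speed limits (rad/s): [2.57, 2.57, 3.14, 3.14, 3.14, 3.14].

### API

Orientations are given as a unit quaternion [w, x, y, z].
In Python, from plant import monitor, eyes, manip gives the robot as it stands.
- The arm moves only by the tool step_arm, never from a script. Its argument "motion" is a list of rows, each a list of 7 numbers: the shift along the world's x, y, z scaled (see below), then the turn, a rotation vector about the world's x, y, z scaled (see below), then the closure in counts, from 0 (fully open) to 255 (shut). In form: [[x, y, z, ax, ay, az, grip], ...]. A call has 1 to 10 rows; each row is the pose to reach, as a shift and turn from the pose commanded when the call began; what a row does not reach only later rows make up. The controller multiplies each number of a shift by 0.5 m and each number of a turn by 1.5 rad. A row lasts 1/10 s, in which the tool goes at most 50 mm and 8.59 degrees, less where a joint would pass 70% of its speed; a pose out of reach is approached as far as the arm can. A call with a number of a shift or a turn outside -1 to 1 is refused whole. A call with a gripper value outside its range is refused whole. The fingers move at their own pace and stop on an object; the grip force is fixed at half the most. Time passes only in rows, so rows that repeat a pose let the fingers close. It gives the time, the measured TCP pose, the force and the opening at its end, in the units of the state.
- monitor.state(): the state, without advancing time (a new reading comes with each control period).
- eyes.grab_frame(name): name is "scene" or "side" or "wrist"; returns a dict with "pixels" (420x560x3 uint8, red, green, blue), "mtx" (3x3 intrinsics, pixels), "rvec" (rotation vector, rad) and "tvec" (3), from world to camera coordinates, as OpenCV has them; the wrist camera has in their place "hand_eye" (4x4, takes a point from camera to tool coordinates, whose origin is the TCP and whose axes are the flange's). Camera axes: x right, y down, z forward; pixel columns grow to the right and rows downward; lengths in m; the calibration is good to about 2 mm. A picture is of the moment at which its call begins: read the wrist's pose just before it. There is no depth.
- manip.job_done(): hands the job in, once; it reports no verdict.
Trained networks look in the newest picture that a camera, given by its name, has taken for a name from the list of things; names that differ only in an ending like _2 or _b are one class to them, and where a whole thing is asked for, a point or a joint stands for the part that bears it (a point fixed in the world has none). Each returns a list of dicts, best first, with "p" (0 to 1); they miss things now and then, are a little off and sometimes report something else, mostly with a low value. They report only what shows in the picture. A call takes as long as a camera call. They do not tell look-alikes from the thing itself.
- eyes.look_for(name, camera): "box" ([centre column, centre row, width, height] in pixels, round what is visible of it).
- eyes.pinpoint(name, camera): "uv" ([column, row] in pixels: a listed point, or the origin of a listed thing).
The state is a dict: "time": time; "joint_pos": joint angles; "joint_vel": joint speeds; "joint_efforts": joint torques, N m; "tool_pos": TCP position; "tool_rot": TCP orientation; "contact_force": force on the tool from outside, world axes, zero at the start; "ft_torque": the same for the moment, N m; "gripper_width": opening from 0.0 (shut) to 1.0 (fully open).
Only numpy, scipy, OpenCV 4.12 (cv2) and the standard library are available. Lean on these libraries where they do the work, as an engineer would, in place of code of your own. Each camera call takes 0.05 s, during which the arm holds its last target.

## Working session

There is one attempt and no reset: what is moved stays moved. The work goes in short steps, Python scripts to look and compute and a tool call to move; the robot and the scene stay as the last step left them, time stands still between calls to the robot, and variables do not carry over. Pictures are saved under pics/ and viewed, and the job is handed in when it is done.

Besides the shell and the picture viewer there is one more tool, called after "Emit:" by a JSON object that holds its "api" and its "payload". step_arm: Moves the arm, as the interface text tells. Its arguments: {"type":"object","properties":{"motion":{"type":"array","items":{"type":"array","items":{"type":"number"}}}},"required":["motion"]}

```bash
mkdir -p pics; ls; cat > h.py <<'E'
import numpy as np, cv2, json
from plant import monitor, eyes, manip
from scipy.spatial.transform import Rotation as R
def grab(n,save=None):
    s=monitor.state(); f=eyes.grab_frame(n); f['state']=s
    if save: cv2.imwrite('pics/'+save,cv2.cvtColor(f['pixels'],cv2.COLOR_RGB2BGR))
    return f
def cam(f):
    # returns Rcw (cam->world), origin
    if 'rvec' in f:
        Rm,_=cv2.Rodrigues(np.array(f['rvec'],float)); t=np.array(f['tvec'],float).ravel()
        return Rm.T,-Rm.T@t
    s=f['state']; q=s['tool_rot']; Rt=R.from_quat([q[1],q[2],q[3],q[0]]).as_matrix()
    H=np.array(f['hand_eye']); return Rt@H[:3,:3], Rt@H[:3,3]+np.array(s['tool_pos'])
def ray(f,uv):
    Rc,o=cam(f); K=np.array(f['mtx']); d=Rc@np.linalg.inv(K)@np.array([uv[0],uv[1],1.]); return o,d/np.linalg.norm(d)
def onz(f,uv,z):
    o,d=ray(f,uv); return o+d*(z-o[2])/d[2]
def proj(f,p):
    Rc,o=cam(f); c=Rc.T@(np.array(p)-o); K=np.array(f['mtx']); u=K@c; return u[:2]/u[2]
def tri(rs):
    A=0;b=0
    for o,d in rs:
        P=np.eye(3)-np.outer(d,d); A=A+P; b=b+P@o
    x=np.linalg.solve(A,b); return x,[float(np.linalg.norm((np.eye(3)-np.outer(d,d))@(x-o))) for o,d in rs]
E
python3 - <<'E'
from h import *
print(monitor.state())
for n in ['scene','side','wrist']:
    f=grab(n,n+'0.png')
    print(n,cam(f)[1].round(3),np.array(f['mtx']).round(1).tolist())
    for t in ['analyser','release_pin','pin_stand','dropper','weighing_bottle','amber_bottle','drawer_front']:
        print(t,[(np.round(b['box']).tolist(),round(b['p'],2)) for b in eyes.look_for(t,n)])
    for t in ['release_hole','stand_hole','release_pin','pin_tip','drawer_front']:
        print(' pt',t,[(np.round(b['uv'],1).tolist(),round(b['p'],2)) for b in eyes.pinpoint(t,n)])
E
```

```text
pics
{'time': 0.0, 'joint_pos': array([ 1.00599205e+00,  5.33532976e-02,  1.61429070e+00,  7.91381158e-06,
        1.47600384e+00, -1.18978540e-01]), 'joint_vel': array([ 0.00090358, -0.00104535,  0.00066159,  0.00047924,  0.0032279 ,
       -0.00145365]), 'joint_efforts': array([-1.15126924e-03, -3.93672574e+01, -3.70182931e+01, -1.75877130e-04,
        6.86793326e-03,  1.16133347e-05]), 'tool_pos': array([0.26915192, 0.56338675, 0.2300672 ]), 'tool_rot': array([-3.48230719e-04,  2.21071609e-01,  9.75257037e-01, -9.66795417e-04]), 'contact_force': array([-0.67491474, -0.21904942, -0.38958061]), 'ft_torque': array([ 0.05793298,  0.00620438, -0.05317127]), 'gripper_width': 1.0009909287578345}
scene [0.207 0.33  0.578] [[387.4, 0.0, 280.8], [0.0, 387.4, 205.7], [0.0, 0.0, 1.0]]
analyser [([273.0, 190.0, 49.0, 49.0], 0.83)]
release_pin [([320.0, 220.0, 10.0, 41.0], 0.64), ([271.0, 270.0, 5.0, 42.0], 0.57), ([350.0, 244.0, 14.0, 42.0], 0.49)]
pin_stand [([297.0, 256.0, 34.0, 38.0], 0.83)]
dropper [([359.0, 231.0, 12.0, 38.0], 0.82), ([297.0, 256.0, 36.0, 41.0], 0.36)]
weighing_bottle [([
[... 987 characters left out ...]
 230.0, 34.0, 31.0], 0.64)]
 pt release_hole [([326.6, 190.6], 0.93), ([333.9, 228.4], 0.2)]
 pt stand_hole [([240.7, 251.8], 0.63)]
 pt release_pin [([239.2, 235.6], 0.72), ([300.1, 240.9], 0.69), ([277.9, 279.7], 0.65), ([185.1, 238.8], 0.63), ([325.2, 319.7], 0.36)]
 pt pin_tip [([275.1, 317.5], 0.97), ([300.8, 284.2], 0.72), ([190.6, 284.6], 0.68)]
 pt drawer_front [([357.3, 227.0], 0.82), ([233.5, 204.1], 0.63)]
wrist [0.206 0.595 0.373] [[312.3, 0.0, 278.5], [0.0, 312.3, 208.4], [0.0, 0.0, 1.0]]
analyser []
release_pin []
pin_stand []
dropper []
weighing_bottle []
amber_bottle []
drawer_front []
 pt release_hole []
 pt stand_hole []
 pt release_pin []
 pt pin_tip []
 pt drawer_front []
```

View pics/scene0.png

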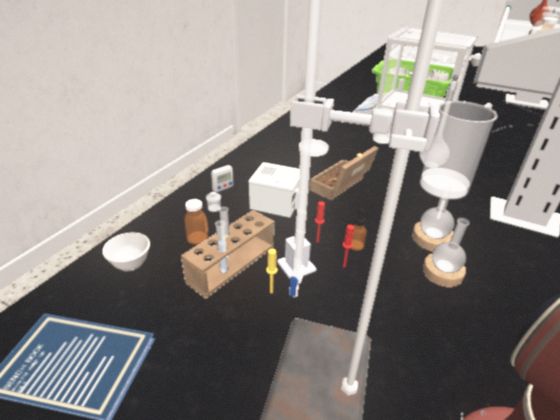

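View pics/side0.png

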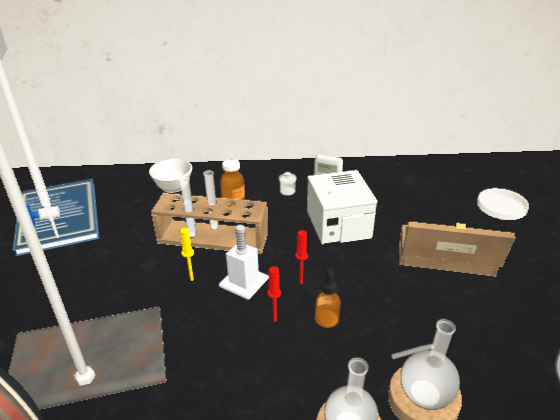

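View pics/wrist0.png

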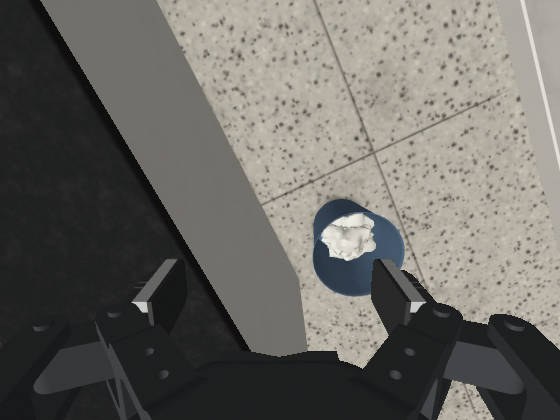

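The side view shows the analyser at (340,205) and the steel pin in its aluminium stand at (240,250). The red pins are at (274,290) and (301,255), the yellow at (187,250). The dropper is at (328,300), the weighing bottle at (288,184), the amber bottle at (233,182), and a retort stand is on the left. The pin in the aluminium stand is grey steel, so it's the right one. I'll localise it and view an enlarged crop.

```bash
python3 - <<'E'
from h import *
a=grab('scene'); b=grab('side')
print('stand hole', onz(b,(240.7,251.8),.07), onz(a,(298.7,241.3),.07))
x,e=tri([ray(a,(298.7,241.3)),ray(b,(240.7,251.8))]);print(x,e)
print('pin tri',tri([ray(a,(296.3,228.1)),ray(b,(239.2,235.6))]))
print('rel hole',onz(b,(326.6,190.6),.09))
for n,uv in dict(red1=(275,317.5),red2=(300.8,284.2),yel=(190.6,284.6),dropper=(328,322),weigh=(288,193),amber=(233,204),retort=(85,378),plateA=(163,310),plateB=(20,322),plateC=(166,384),rackL=(155,245),rackR=(266,248),boxL=(402,265)).items(): print(n,onz(b,uv,0).round(3))
for n,uv in dict(retort=(349,386),red1=(346,267),amber=(196,240)).items(): print('sc',n,onz(a,uv,0).round(3))
# analyser top corners guesses
im=cv2.cvtColor(b['pixels'],cv2.COLOR_RGB2BGR)
cv2.imwrite('pics/c1.png',cv2.resize(im[150:310,150:400],None,fx=3.2,fy=3.2,interpolation=cv2.INTER_CUBIC))
im=cv2.cvtColor(a['pixels'],cv2.COLOR_RGB2BGR)
cv2.imwrite('pics/c2.png',cv2.resize(im[140:310,180:400],None,fx=3.4,fy=3.4,interpolation=cv2.INTER_CUBIC))
print(b['rvec'],b['tvec'],cam(b)[0][:,2],cam(a)[0][:,2])
E
```

```text
stand hole [ 0.44197938 -0.21834231  0.07      ] [ 0.44628937 -0.22340275  0.07      ]
[ 0.44344317 -0.21918407  0.07151506] [0.002266536842909893, 0.002266536842909865]
pin tri (array([ 0.44967616, -0.21878661,  0.10150933]), [0.003626458632966927, 0.003626458632966911])
rel hole [ 0.58174003 -0.37284091  0.09      ]
red1 [ 0.363 -0.27   0.   ]
red2 [ 0.435 -0.316  0.   ]
yel [ 0.444 -0.13   0.   ]
dropper [ 0.35  -0.351  0.   ]
weigh [ 0.714 -0.31   0.   ]
amber [ 0.679 -0.193  0.   ]
retort [ 0.265 -0.001  0.   ]
plateA [ 0.388 -0.091  0.   ]
plateB [0.374 0.13  0.   ]
plateC [ 0.25  -0.116  0.   ]
rackL [ 0.553 -0.052  0.   ]
rackR [ 0.533 -0.259  0.   ]
boxL [ 0.474 -0.496  0.   ]
sc retort [ 0.258 -0.023  0.   ]
sc red1 [ 0.354 -0.273  0.   ]
sc amber [ 0.687 -0.188  0.   ]
[ 1.6147096  -1.68728153  0.84912841] [-0.25666876  0.38661076  0.47795905] [ 0.81236584 -0.01913987 -0.58283394] [ 0.37192342 -0.73007506 -0.5732917 ]
```

View pics/c1.png

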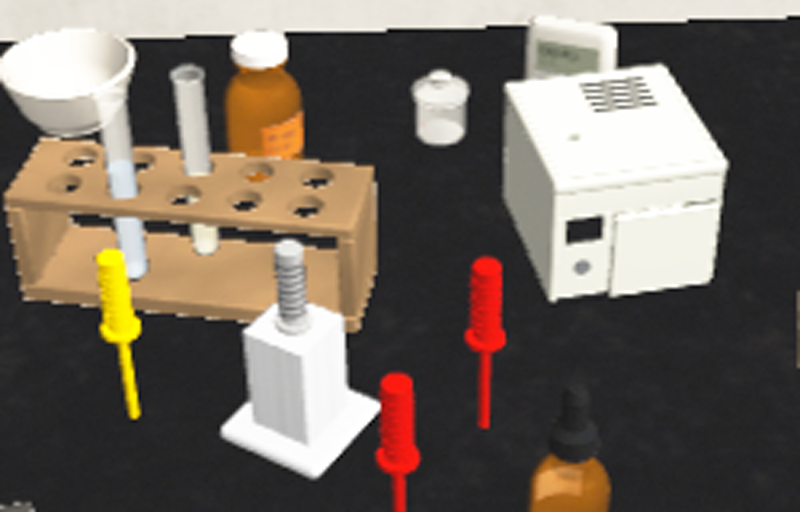

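View pics/c2.png

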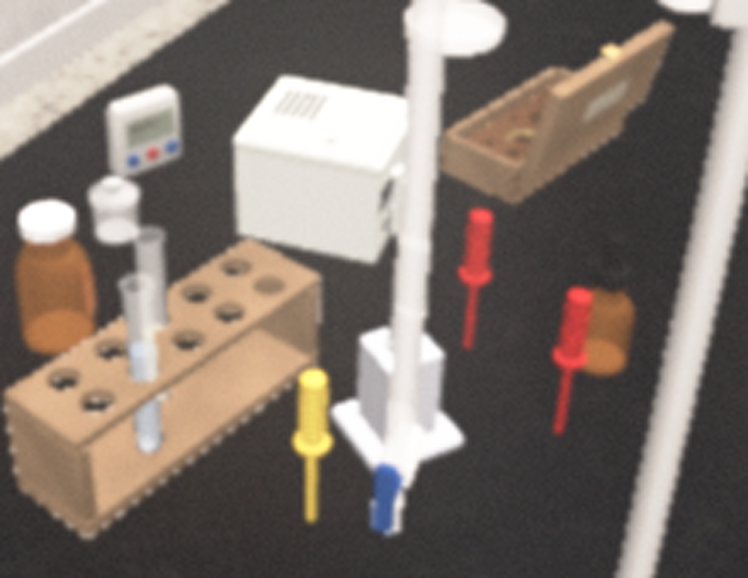

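```bash
python3 - <<'E'
from h import *
a=grab('scene'); b=grab('side')
def atxy(f,uv,xy):
    o,d=ray(f,uv); t=((np.array(xy)-o[:2])@d[:2])/(d[:2]@d[:2]); p=o+t*d; return p.round(3)
base=(0.262,-0.012)
for uv in [(349,386),(405,128),(418,60),(432,0)]: print('sc rod1',uv,atxy(a,uv,base))
for uv in [(85,378),(40,225),(5,90),(0,45)]: print('side',uv,atxy(b,uv,base))
print('burette tip',tri([ray(a,(293,290)),ray(b,(45,225))]),tri([ray(a,(294,285)),ray(b,(42,213))]))
c=tri([ray(a,(294,285)),ray(b,(42,213))])[0][:2]
for uv in [(304,180),(310,115),(313,0)]: print('sc bur',uv,atxy(a,uv,c))
for z in np.arange(0,1.3,.1): print(round(z,1),proj(a,(*base,z)).round(),proj(b,(*base,z)).round())
im=cv2.cvtColor(b['pixels'],cv2.COLOR_RGB2BGR)
cv2.imwrite('pics/c3.png',cv2.resize(im[0:420,0:200],None,fx=1.4,fy=1.4))
E
```

```text
sc rod1 (349, 386) [ 0.257 -0.013  0.017]
sc rod1 (405, 128) [ 0.258 -0.013  0.437]
sc rod1 (418, 60) [ 0.26  -0.012  0.497]
sc rod1 (432, 0) [ 0.259 -0.012  0.54 ]
side (85, 378) [ 0.258 -0.005  0.01 ]
side (40, 225) [ 0.265 -0.017  0.268]
side (5, 90) [ 0.27  -0.027  0.418]
side (0, 45) [ 0.273 -0.034  0.457]
burette tip (array([0.3437715 , 0.0203069 , 0.21065191]), [0.0014169178021981507, 0.0014169178021981273]) (array([0.34396917, 0.02158007, 0.22547574]), [0.0021308681195854463, 0.0021308681195854407])
sc bur (304, 180) [0.34  0.02  0.375]
sc bur (310, 115) [0.338 0.019 0.444]
sc bur (313, 0) [0.342 0.021 0.537]
0.0 [344. 391.] [ 92. 380.]
0.1 [352. 352.] [ 74. 331.]
0.2 [363. 304.] [ 52. 273.]
0.3 [376. 243.] [ 26. 202.]
0.4 [393. 164.] [ -8. 112.]
0.5 [416.  55.] [-51.  -3.]
0.6 [ 450. -101.] [-109. -158.]
0.7 [ 503. -348.] [-192. -377.]
0.8 [ 598. -792.] [-316. -710.]
0.9 [  821. -1831.] [ -528. -1275.]
1.0 [ 1949. -7085.] [ -969. -2449.]
1.1 [-1371.  8383.] [-2437. -6365.]
1.2 [-286. 3324.] [16543. 44244.]
```

View pics/c3.png

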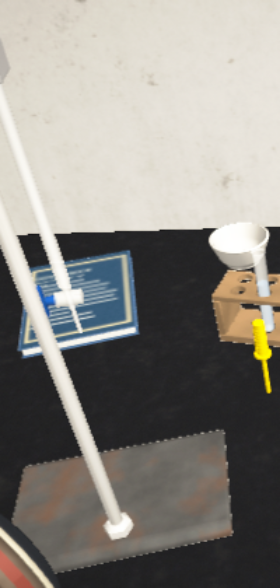

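Emit:
{"api": "step_arm", "payload": {"motion": [[0,0,0.1,0,0,0,0],[0,0,0.2,0,0,0,0],[0,0,0.3,0,0,0,0],[0,0,0.4,0,0,0,0],[0,0,0.5,0,0,0,0],[0,0,0.6,0,0,0,0]]}}

```text
time: 2.75
tool_pos: [0.2692, 0.5635, 0.5335]
tool_rot: [0.0, 0.221, 0.975, 0.0]
contact_force: [1.1, -0.4, -0.1]
gripper_width: 1.0
```

```bash
python3 - <<'E'
from h import *
s=monitor.state(); print({k:np.round(v,4).tolist() for k,v in s.items()})
E
```

```text
{'time': 2.75, 'joint_pos': [1.006, 0.049, 1.1221, 0.0, 1.9699, -0.119], 'joint_vel': [-0.0022, 0.2515, -1.0824, 0.0005, 0.832, -0.0006], 'joint_efforts': [0.2502, -41.6508, -33.8832, 0.0, -0.5108, 0.0], 'tool_pos': [0.2692, 0.5635, 0.5335], 'tool_rot': [0.0001, 0.221, 0.9753, 0.0003], 'contact_force': [1.0552, -0.3697, -0.0716], 'ft_torque': [0.0361, -0.0013, 0.0485], 'gripper_width': 1.0}
```

Emit:
{"api": "step_arm", "payload": {"motion": [[0.04,-0.05,0.05,0,0,-0.035,0],[0.08,-0.1,0.1,0,0,-0.07,0],[0.12,-0.15,0.15,0,0,-0.105,0],[0.16,-0.2,0.2,0,0,-0.14,0],[0.2,-0.25,0.25,0,0,-0.175,0],[0.24,-0.3,0.3,0,0,-0.21,0],[0.28,-0.35,0.35,0,0,-0.245,0],[0.32,-0.4,0.4,0,0,-0.28,0],[0.36,-0.45,0.43,0,0,-0.315,0],[0.386,-0.494,0.43,0,0,-0.35,0]]}}

```text
time: 3.75
tool_pos: [0.4634, 0.3154, 0.7485]
tool_rot: [0.001, 0.468, 0.884, 0.002]
contact_force: [0.5, 0.3, -0.5]
gripper_width: 0.999
```

```bash
python3 - <<'E'
from h import *
f=grab('wrist','w1.png'); s=f['state']; print({k:np.round(v,3).tolist() for k,v in s.items()})
print(cam(f)[1])
E
```

```text
{'time': 3.75, 'joint_pos': [0.465, 0.138, 0.64, -0.0, 2.36, -0.132], 'joint_vel': [-0.448, -0.068, 0.129, 0.005, -0.026, 0.071], 'joint_efforts': [1.953, -36.317, -31.652, -0.04, 0.106, -0.095], 'tool_pos': [0.463, 0.315, 0.749], 'tool_rot': [0.001, 0.468, 0.884, 0.002], 'contact_force': [0.509, 0.275, -0.539], 'ft_torque': [0.003, -0.002, 0.012], 'gripper_width': 0.999}
[0.42335422 0.3738319  0.8903095 ]
```

View pics/w1.png

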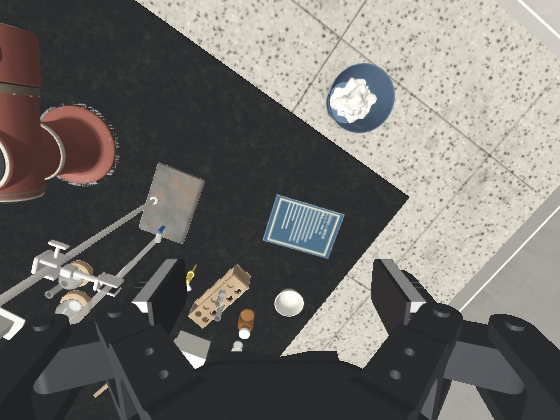

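```bash
python3 - <<'E'
from h import *
im=cv2.imread('pics/w1.png')
cv2.imwrite('pics/w1c.png',cv2.resize(im[160:420,0:220],None,fx=2.2,fy=2.2,interpolation=cv2.INTER_CUBIC))
f=grab('wrist')
for z in np.arange(0.3,.9,.05): print(round(z,2),proj(f,(.262,-.012,z)).round(),proj(f,(.343,.02,z)).round())
E
```

```text
0.3 [104. 236.] [148. 245.]
0.35 [ 90. 246.] [137. 255.]
0.4 [ 73. 258.] [124. 267.]
0.45 [ 53. 271.] [109. 282.]
0.5 [ 28. 288.] [ 91. 300.]
0.55 [ -3. 309.] [ 68. 322.]
0.6 [-43. 336.] [ 39. 350.]
0.65 [-96. 372.] [  0. 388.]
0.7 [-169.  422.] [-53. 440.]
0.75 [-279.  496.] [-132.  516.]
0.8 [-460.  618.] [-261.  641.]
0.85 [-814.  858.] [-507.  879.]
0.9 [-1822.  1542.] [-1165.  1517.]
```

View pics/w1c.png

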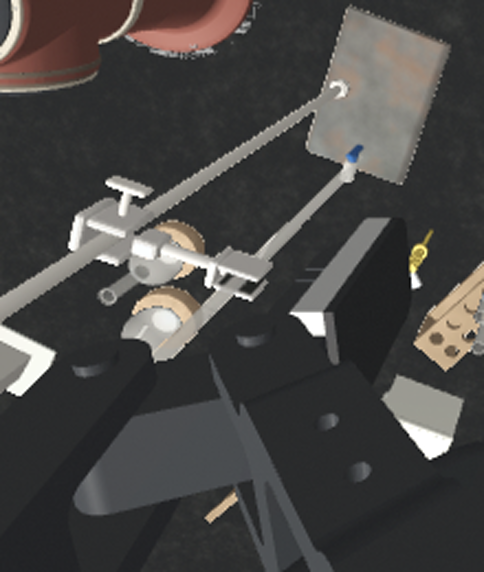

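Emit:
{"api": "step_arm", "payload": {"motion": [[0,0,0,-0.09,0.037,0,0],[0,0,0,-0.18,0.073,0,0],[0,0,0,-0.27,0.11,0,0],[0,0,0,-0.32,0.13,0,0]]}}

```text
time: 4.25
tool_pos: [0.4626, 0.3081, 0.7212]
tool_rot: [0.037, 0.447, 0.858, -0.25]
contact_force: [0.9, 0.7, -0.4]
gripper_width: 1.0
```

```bash
python3 - <<'E'
from h import *
f=grab('wrist','w2.png'); s=f['state']; print({k:np.round(v,3).tolist() for k,v in s.items()})
for z in np.arange(0.4,.9,.05): print(round(z,2),proj(f,(.262,-.012,z)).round(),proj(f,(.343,.02,z)).round())
E
```

```text
{'time': 4.25, 'joint_pos': [0.601, 0.336, 0.527, -0.623, 2.618, -0.503], 'joint_vel': [0.12, -0.054, 0.421, -0.99, 0.011, -0.656], 'joint_efforts': [0.113, -49.112, -34.948, -0.154, 0.795, 0.376], 'tool_pos': [0.463, 0.308, 0.721], 'tool_rot': [0.037, 0.447, 0.858, -0.25], 'contact_force': [0.85, 0.737, -0.351], 'ft_torque': [0.208, -0.052, -0.012], 'gripper_width': 1.0}
0.4 [184. 171.] [223. 187.]
0.45 [167. 183.] [208. 200.]
0.5 [148. 197.] [191. 215.]
0.55 [125. 212.] [170. 233.]
0.6 [ 98. 230.] [147. 253.]
0.65 [ 67. 251.] [119. 278.]
0.7 [ 30. 277.] [ 84. 308.]
0.75 [-16. 308.] [ 42. 345.]
0.8 [-74. 347.] [-12. 392.]
0.85 [-148.  398.] [-82. 453.]
```

View pics/w2.png

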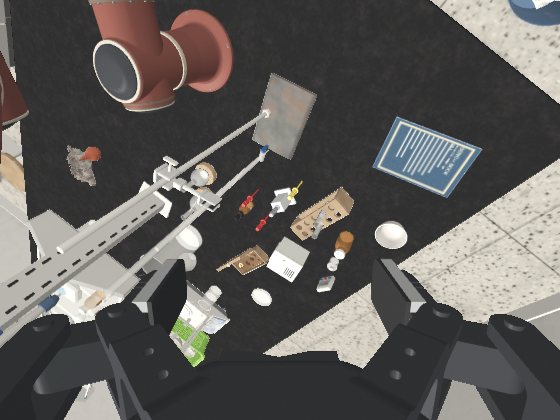

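```bash
python3 - <<'E'
import cv2
im=cv2.imread('pics/w2.png')
cv2.imwrite('pics/w2c.png',cv2.resize(im[100:370,0:300],None,fx=2.6,fy=2.2,interpolation=cv2.INTER_CUBIC))
E
```

```text
(no output)
```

View pics/w2c.png

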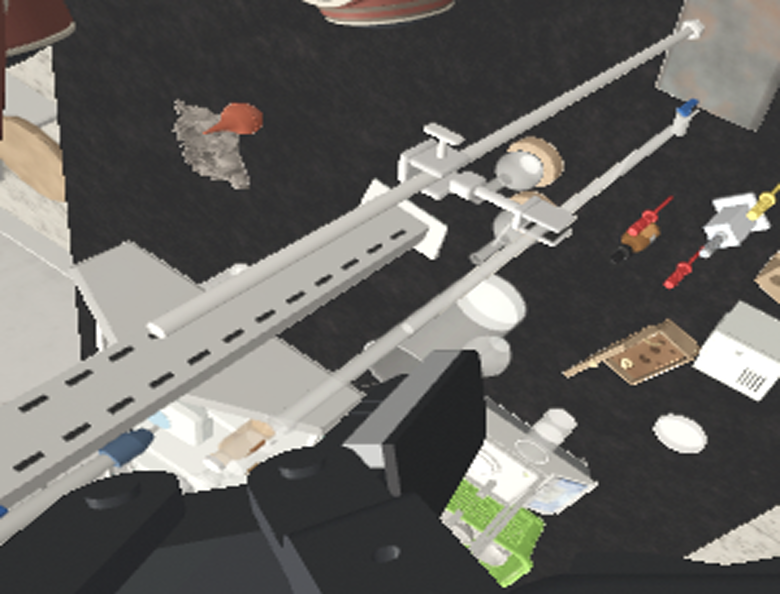

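Emit:
{"api": "step_arm", "payload": {"motion": [[0,0,0,0.1,-0.04,0,0],[0,0,0,0.2,-0.08,0,0],[0,0,0,0.32,-0.13,0,0],[0,0,0,0.32,-0.13,0,0],[0,0,0,0.32,-0.13,0,0]]}}

```text
time: 4.8
tool_pos: [0.4588, 0.3043, 0.7278]
tool_rot: [0.014, 0.467, 0.884, 0.011]
contact_force: [-1.2, 0.7, 0.4]
gripper_width: 1.004
```

```bash
python3 - <<'E'
from h import *
s=monitor.state(); print({k:np.round(v,4).tolist() for k,v in s.items()})
E
```

```text
{'time': 4.8, 'joint_pos': [0.455, 0.0547, 0.7707, -0.0118, 2.2824, -0.1518], 'joint_vel': [0.0256, 0.0632, -0.0109, -0.049, 0.0276, -0.0209], 'joint_efforts': [-0.62, -33.0402, -30.3929, 0.2259, -0.3831, 0.1077], 'tool_pos': [0.4588, 0.3043, 0.7278], 'tool_rot': [0.0135, 0.4669, 0.8841, 0.011], 'contact_force': [-1.2412, 0.6883, 0.409], 'ft_torque': [-0.0331, 0.0344, -0.0027], 'gripper_width': 1.0041}
```

Emit:
{"api": "step_arm", "payload": {"motion": [[0.04,-0.09,0.04,0,0,-0.06,0],[0.08,-0.18,0.06,0,0,-0.12,0],[0.12,-0.27,0.06,0,0,-0.18,0],[0.16,-0.36,0.06,0,0,-0.24,0],[0.18,-0.45,0.06,0,0,-0.3,0],[0.2,-0.54,0.06,0,0,-0.36,0],[0.2,-0.63,0.06,0,0,-0.42,0],[0.19,-0.72,0.06,0,0,-0.48,0],[0.17,-0.81,0.06,0,0,-0.54,0],[0.14,-0.9,0.06,0,0,-0.6,0]]}}

```text
time: 5.8
tool_pos: [0.5323, -0.1456, 0.7524]
tool_rot: [0.013, 0.805, 0.593, 0.001]
contact_force: [0.7, 0.2, -0.3]
gripper_width: 1.0
```

```bash
cat >> h.py <<'E'
def yawfix(s,az):
    # rotvec (scaled) bringing tool to straight down with jaw (tool y) at azimuth az
    q=s['tool_rot']; R0=R.from_quat([q[1],q[2],q[3],q[0]])
    y=np.array([np.cos(az),np.sin(az),0]); z=np.array([0,0,-1.]); x=np.cross(y,z)
    return ((R.from_matrix(np.c_[x,y,z])*R0.inv()).as_rotvec()/1.5).round(4), R0.as_matrix().round(3).tolist()
E
python3 - <<'E'
from h import *
f=grab('wrist','w3.png'); s=f['state']; print({k:np.round(v,4).tolist() for k,v in s.items()})
print(yawfix(s,-.46))
for n in ['release_pin','stand_hole','release_hole','analyser']:
    print(n,[(np.round(b['uv'],1).tolist(),round(b['p'],2)) for b in eyes.pinpoint(n,'wrist')])
E
```

```text
{'time': 5.8, 'joint_pos': [-0.3959, 0.1097, 0.6628, -0.0164, 2.3461, -0.1052], 'joint_vel': [-0.8679, -0.1278, 0.1353, -0.006, -0.0107, 0.0303], 'joint_efforts': [4.8943, -36.694, -31.8183, -0.0064, 0.0659, -0.0172], 'tool_pos': [0.5323, -0.1456, 0.7524], 'tool_rot': [0.0128, 0.8054, 0.5925, 0.0009], 'contact_force': [0.6591, 0.1636, -0.3322], 'ft_torque': [-0.0243, 0.012, -0.0212], 'gripper_width': 1.0003}
(array([ 0.0139,  0.0101, -0.1051]), [[0.298, 0.954, 0.017], [0.955, -0.297, -0.02], [-0.014, 0.022, -1.0]])
release_pin [([257.4, 213.6], 0.43), ([222.3, 210.7], 0.42), ([242.8, 148.4], 0.41), ([247.7, 181.6], 0.36)]
stand_hole [([249.8, 180.1], 0.82)]
release_hole [([318.3, 218.3], 0.73)]
analyser [([316.5, 218.6], 0.76)]
```

View pics/w3.png

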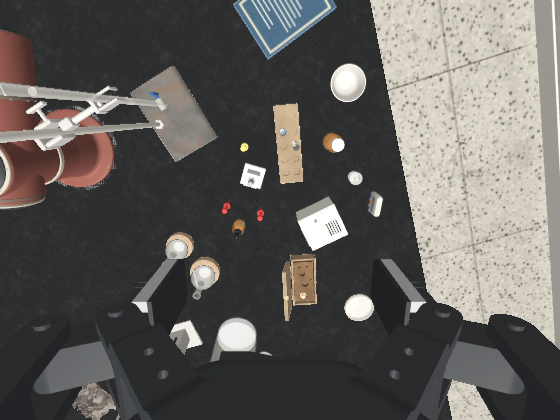

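Emit:
{"api": "step_arm", "payload": {"motion": [[-0.03,-0.04,-0.08,0.007,0.005,-0.05,0],[-0.06,-0.08,-0.17,0.0139,0.0101,-0.105,0],[-0.09,-0.12,-0.26,0.0139,0.0101,-0.105,0],[-0.12,-0.18,-0.35,0.0139,0.0101,-0.105,0],[-0.12,-0.18,-0.44,0.0139,0.0101,-0.105,0],[-0.12,-0.18,-0.53,0.0139,0.0101,-0.105,0],[-0.12,-0.18,-0.62,0.0139,0.0101,-0.105,0],[-0.12,-0.18,-0.68,0.0139,0.0101,-0.105,0],[-0.12,-0.18,-0.68,0.0139,0.0101,-0.105,0],[-0.12,-0.18,-0.68,0.0139,0.0101,-0.105,0]]}}

```text
time: 7.05
tool_pos: [0.472, -0.233, 0.4149]
tool_rot: [0.002, 0.848, 0.529, 0.001]
contact_force: [0.9, 0.0, 1.7]
gripper_width: 1.002
```

```bash
python3 - <<'E'
from h import *
f=grab('wrist','w4.png'); s=f['state']; print({k:np.round(v,4).tolist() for k,v in s.items()})
print(yawfix(s,-.46)[0])
for n,z in [('release_pin',.0965),('stand_hole',.07),('release_hole',.09)]:
    print(n,[(np.round(b['uv'],1).tolist(),round(b['p'],2),onz(f,b['uv'],z).round(4)) for b in eyes.pinpoint(n,'wrist')])
im=cv2.imread('pics/w4.png'); cv2.imwrite('pics/w4c.png',cv2.resize(im[100:350,150:450],None,fx=2.6,fy=2.4,interpolation=cv2.INTER_CUBIC))
E
```

```text
{'time': 7.05, 'joint_pos': [-0.6002, -0.2269, 1.5758, 0.0003, 1.789, -0.145], 'joint_vel': [-0.0087, -0.0164, -0.064, 0.0006, -0.0039, 0.0], 'joint_efforts': [-0.0206, -26.2478, -35.5751, 0.0003, -0.0181, 0.0003], 'tool_pos': [0.472, -0.233, 0.4149], 'tool_rot': [0.0016, 0.8484, 0.5293, 0.0009], 'contact_force': [0.9376, 0.0364, 1.7102], 'ft_torque': [-0.0173, 0.0221, 0.0056], 'gripper_width': 1.0021}
[ 0.0012  0.0022 -0.0032]
release_pin [([236.5, 107.0], 0.69, array([ 0.4575, -0.1296,  0.0965])), ([223.5, 223.9], 0.58, array([ 0.3577, -0.2732,  0.0965])), ([280.8, 221.9], 0.48, array([ 0.4391, -0.3094,  0.0965])), ([256.5, 172.1], 0.43, array([ 0.4408, -0.2236,  0.0965]))]
stand_hole [([262.6, 162.1], 0.86, array([ 0.4529, -0.217 ,  0.07  ]))]
release_hole [([382.6, 213.4], 0.62, array([ 0.5873, -0.3689,  0.09  ])), ([376.2, 210.8], 0.21, array([ 0.5798, -0.3605,  0.09  ]))]
```

View pics/w4.png

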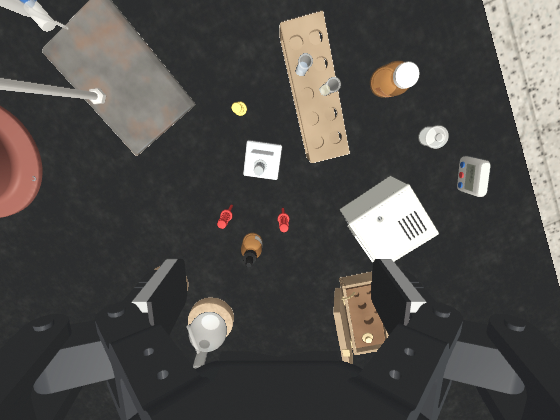

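View pics/w4c.png

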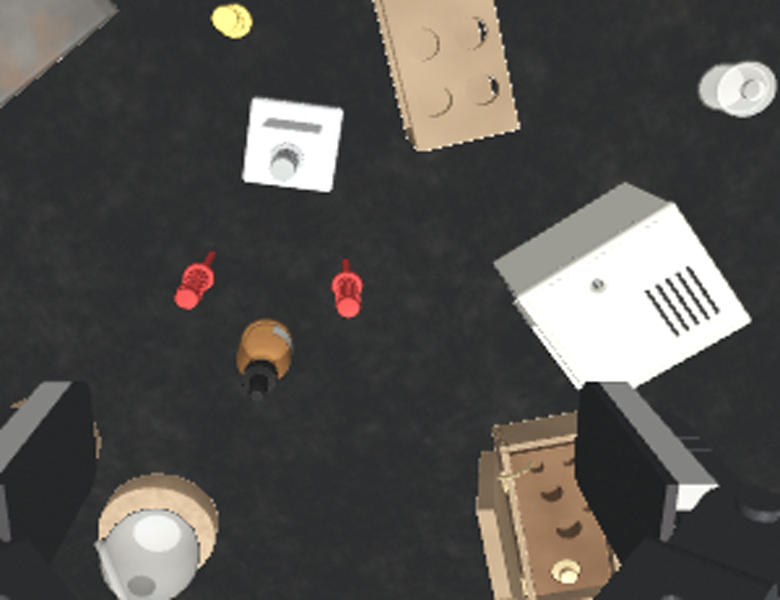

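```bash
python3 - <<'E'
from h import *
f=dict(np.load('/dev/null',allow_pickle=True)) if 0 else None
f=grab('wrist'); f2=grab('side')
print('pin top',onz(f,(259.2,169.6),.119), 'hole', onz(f,(380,218.8),.09))
x=onz(f,(259.2,169.6),.119)
# corners of the stand foot (z=.008) in crop coords
for c in [(254,97),(343,107),(332,191),(242,181)]:
    print(onz(f,(150+c[0]/2.6,100+c[1]/2.4),.008).round(4))
print('hole side',onz(f2,(150+574/3.2,150+137/3.2),.09),'pin top side',onz(f2,(150+289/3.2,150+246/3.2),.119))
for p in [(.443,-.219,.119),(.452,-.215,.119)]: print(proj(f,p),proj(f2,p))
for c in [(515,300),(675,205),(750,320)]: print('an top',onz(f,(150+c[0]/2.6,100+c[1]/2.4),.09).round(4))
E
```

```text
pin top [ 0.44990994 -0.22181075  0.119     ] hole [ 0.58228383 -0.3792771   0.09      ]
[ 0.4422 -0.181   0.008 ]
[ 0.4921 -0.2135  0.008 ]
[ 0.4584 -0.2654  0.008 ]
[ 0.4064 -0.2315  0.008 ]
hole side [ 0.57419167 -0.37696637  0.09      ] pin top side [ 0.44381836 -0.22048607  0.119     ]
[253.94573682 169.97353629] [239.34413699 227.22814384]
[258.31630783 164.63001738] [236.92326904 223.82744407]
an top [ 0.5329 -0.3664  0.09  ]
an top [ 0.6426 -0.349   0.09  ]
an top [ 0.6579 -0.444   0.09  ]
```

Emit:
{"api": "step_arm", "payload": {"motion": [[-0.023,0.011,-0.08,0.0012,0.0022,-0.0032,0],[-0.046,0.022,-0.17,0.0012,0.0022,-0.0032,0],[-0.046,0.022,-0.26,0.0012,0.0022,-0.0032,0],[-0.046,0.022,-0.34,0.0012,0.0022,-0.0032,0],[-0.046,0.022,-0.38,0.0012,0.0022,-0.0032,0],[-0.046,0.022,-0.39,0.0012,0.0022,-0.0032,0],[-0.046,0.022,-0.39,0.0012,0.0022,-0.0032,0]]}}

```text
time: 8.05
tool_pos: [0.4485, -0.2233, 0.2195]
tool_rot: [0.0, 0.85, 0.526, -0.0]
contact_force: [0.3, 0.5, 1.4]
gripper_width: 0.998
```

```bash
python3 - <<'E'
from h import *
f=grab('wrist','w5.png'); s=f['state']; print({k:np.round(v,4).tolist() for k,v in s.items()})
print(yawfix(s,-.46)[0])
for n,z in [('release_pin',.0965),('stand_hole',.07)]:
    print(n,[(np.round(b['uv'],1).tolist(),round(b['p'],2),onz(f,b['uv'],z).round(4)) for b in eyes.pinpoint(n,'wrist')])
im=cv2.imread('pics/w5.png'); cv2.imwrite('pics/w5c.png',cv2.resize(im[180:380,180:380],None,fx=3,fy=3,interpolation=cv2.INTER_CUBIC))
for p in [(.45,-.222,.119),(.45,-.222,.07)]: print(proj(f,p))
E
```

```text
{'time': 8.05, 'joint_pos': [-0.6105, -0.2432, 1.9086, -0.0001, 1.4761, -0.148], 'joint_vel': [0.0013, -0.0165, -0.0415, 0.0017, 0.0043, -0.0014], 'joint_efforts': [-0.0062, -25.4915, -35.7777, -0.0009, -0.0261, 0.0], 'tool_pos': [0.4485, -0.2233, 0.2195], 'tool_rot': [0.0, 0.8503, 0.5262, -0.0], 'contact_force': [0.2662, 0.4911, 1.3912], 'ft_torque': [0.019, 0.021, -0.0346], 'gripper_width': 0.9982}
[ 0.0001 -0.      0.0017]
release_pin [([312.9, 284.3], 0.88, array([ 0.4413, -0.3093,  0.0965])), ([217.1, 280.5], 0.81, array([ 0.3619, -0.2653,  0.0965])), ([273.7, 200.8], 0.76, array([ 0.4447, -0.2197,  0.0965])), ([238.2, 99.2], 0.61, array([ 0.4571, -0.1318,  0.0965]))]
stand_hole [([276.7, 191.5], 0.88, array([ 0.448 , -0.2187,  0.07  ])), ([277.8, 180.8], 0.75, array([ 0.4535, -0.2099,  0.07  ])), ([532.2, 142.6], 0.23, array([ 0.6778, -0.2819,  0.07  ]))]
[280.41439104 207.5017361 ]
[280.10954225 193.55457172]
```

View pics/w5c.png

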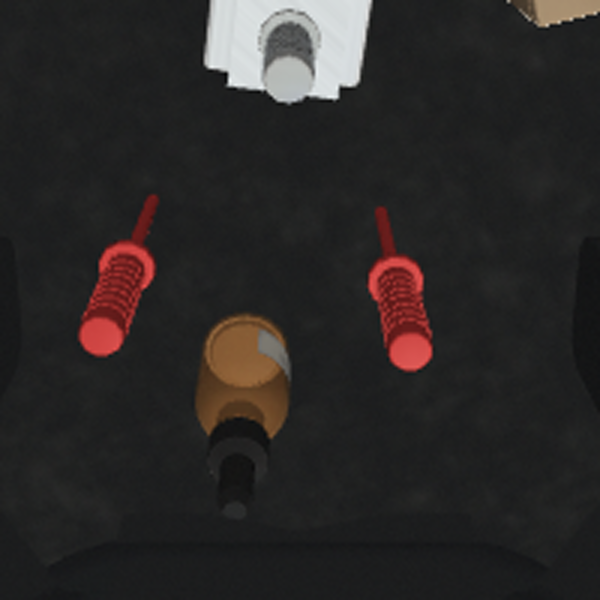

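```bash
python3 - <<'E'
from h import *
f=grab('wrist')
print(onz(f,(276,205.7),.119),onz(f,(276.3,194),.073)); print(np.array(f['hand_eye']).round(3))
a=grab('scene');b=grab('side','side1.png')
for n,g in (('side',b),):
    print([(np.round(q['uv'],1).tolist(),round(q['p'],2),onz(g,q['uv'],.07).round(4)) for q in eyes.pinpoint('stand_hole',n)])
E
```

```text
[ 0.4485351  -0.22048145  0.119     ] [ 0.44812014 -0.22158534  0.073     ]
[[ 0.001 -0.961 -0.275  0.07 ]
 [ 1.     0.001  0.    -0.001]
 [-0.    -0.275  0.961 -0.142]
 [ 0.     0.     0.     1.   ]]
[([239.3, 249.4], 0.59, array([ 0.4481, -0.2159,  0.07  ]))]
```

View pics/side1.png

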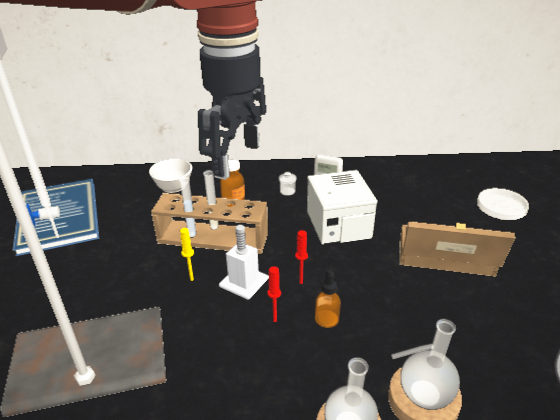

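Emit:
{"api": "step_arm", "payload": {"motion": [[0,0.004,-0.08,0,0,0,0],[0,0.004,-0.16,0,0,0,0],[0,0.004,-0.22,0,0,0,0],[0,0.004,-0.26,0,0,0,0],[0,0.004,-0.278,0,0,0,0],[0,0.004,-0.278,0,0,0,0]]}}

```text
time: 9.0
tool_pos: [0.4478, -0.2207, 0.0792]
tool_rot: [-0.001, 0.85, 0.526, -0.0]
contact_force: [-0.1, 0.1, 0.6]
gripper_width: 1.0
```

```bash
python3 - <<'E'
from h import *
f=grab('wrist','w6.png'); s=f['state']; print({k:np.round(v,4).tolist() for k,v in s.items()})
for p in [(.4483,-.221,.119),(.4483,-.221,.074)]: print(proj(f,p))
E
```

```text
{'time': 9.0, 'joint_pos': [-0.6071, -0.1018, 2.0309, -0.0001, 1.2146, -0.1447], 'joint_vel': [-0.0003, -0.0271, -0.0341, 0.0011, 0.0129, 0.0014], 'joint_efforts': [-0.0446, -28.1847, -32.9178, -0.002, -0.0927, 0.0], 'tool_pos': [0.4478, -0.2207, 0.0792], 'tool_rot': [-0.0009, 0.8503, 0.5263, -0.0004], 'contact_force': [-0.1047, 0.1433, 0.5613], 'ft_torque': [-0.0071, -0.0191, -0.0232], 'gripper_width': 1.0004}
[281.78337222 313.78535985]
[281.07339182 261.39521699]
```

View pics/w6.png

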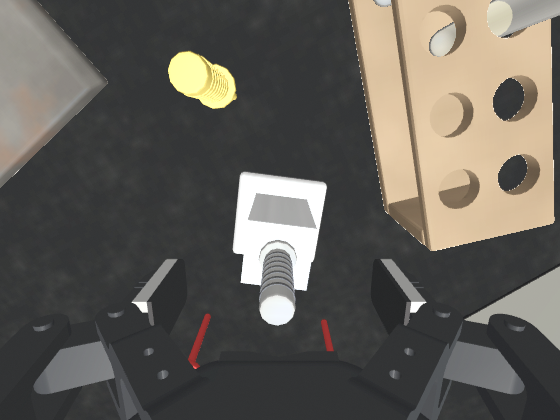

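Emit:
{"api": "step_arm", "payload": {"motion": [[0,0.004,0,0,0,0,0],[0,0.004,0,0,0,0,100],[0,0.004,0,0,0,0,160],[0,0.004,0,0,0,0,200],[0,0.004,0,0,0,0,255],[0,0.004,0,0,0,0,255],[0,0.004,0,0,0,0,255],[0,0.004,0,0,0,0,255]]}}

```text
time: 9.85
tool_pos: [0.4485, -0.2192, 0.0804]
tool_rot: [0.0, 0.85, 0.526, 0.0]
contact_force: [-0.3, 0.4, 1.8]
gripper_width: 0.143
```

```bash
python3 - <<'E'
from h import *
f=grab('wrist','w7.png'); s=f['state']; print({k:np.round(v,4).tolist() for k,v in s.items()})
E
```

```text
{'time': 9.85, 'joint_pos': [-0.6038, -0.1053, 2.0319, -0.0001, 1.2146, -0.1413], 'joint_vel': [0.0018, -0.0003, 0.0005, 0.0002, -0.0014, -0.0007], 'joint_efforts': [-0.0098, -27.8895, -32.628, 0.0139, -0.1311, -0.0006], 'tool_pos': [0.4485, -0.2192, 0.0804], 'tool_rot': [0.0002, 0.8503, 0.5263, 0.0], 'contact_force': [-0.3099, 0.4417, 1.7684], 'ft_torque': [-0.0071, 0.1021, -0.0097], 'gripper_width': 0.1433}
```

View pics/w7.png

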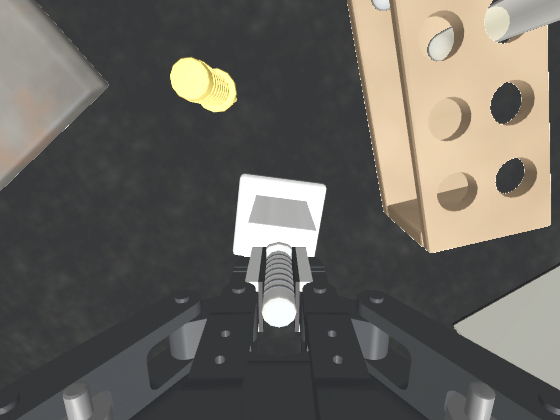

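Emit:
{"api": "step_arm", "payload": {"motion": [[0,0,0.02,0,0,0,255],[0,0,0.06,0,0,0,255],[0,0,0.1,0,0,0,255],[0,0,0.15,0,0,0,255],[0,0,0.2,0,0,0,255],[0,0,0.25,0,0,0,255],[0,0,0.28,0,0,0,255],[0,0,0.28,0,0,0,255],[0,0,0.28,0,0,0,255]]}}

```text
time: 10.8
tool_pos: [0.4481, -0.2189, 0.2195]
tool_rot: [-0.0, 0.85, 0.526, -0.0]
contact_force: [0.1, -0.1, -1.5]
gripper_width: 0.144
```

```bash
python3 - <<'E'
from h import *
f=grab('wrist','w8.png'); s=f['state']; print({k:np.round(v,4).tolist() for k,v in s.items()})
b=grab('side','side2.png'); t=np.array(s['tool_pos']); 
im=cv2.imread('pics/side2.png')
print('expected tip side',proj(b,t-[0,0,.0704]),'axis top',proj(b,t+[0,0,.0386]))
print([(np.round(q['uv'],1).tolist(),round(q['p'],2)) for q in eyes.pinpoint('pin_tip','side')])
print([(np.round(q['uv'],1).tolist(),round(q['p'],2)) for q in eyes.pinpoint('release_hole','side')])
cv2.imwrite('pics/side2c.png',cv2.resize(im[130:270,180:380],None,fx=4,fy=4,interpolation=cv2.INTER_CUBIC))
print('stand hole wrist',proj(f,(t[0],t[1],.07)))
print('rec',[(np.round(q['uv'],1).tolist(),round(q['p'],2)) for q in eyes.pinpoint('stand_hole','wrist')])
E
```

```text
{'time': 10.8, 'joint_pos': [-0.6038, -0.2486, 1.9131, -0.0001, 1.4777, -0.1414], 'joint_vel': [0.0004, 0.0163, 0.0266, -0.0, -0.0014, 0.0013], 'joint_efforts': [0.0087, -27.762, -38.8434, -0.0013, -0.0196, 0.0], 'tool_pos': [0.4481, -0.2189, 0.2195], 'tool_rot': [-0.0003, 0.8503, 0.5263, -0.0002], 'contact_force': [0.1396, -0.0545, -1.5241], 'ft_torque': [0.0064, 0.0321, 0.0335], 'gripper_width': 0.1437}
expected tip side [238.23178243 209.56680417] axis top [233.57689595 146.09806305]
[([279.7, 317.0], 0.89), ([302.8, 284.8], 0.84), ([239.5, 211.2], 0.59), ([188.4, 284.5], 0.59)]
[([325.6, 190.6], 0.68)]
stand hole wrist [279.38282843 195.434069  ]
rec [([279.2, 196.2], 0.86)]
```

View pics/side2c.png

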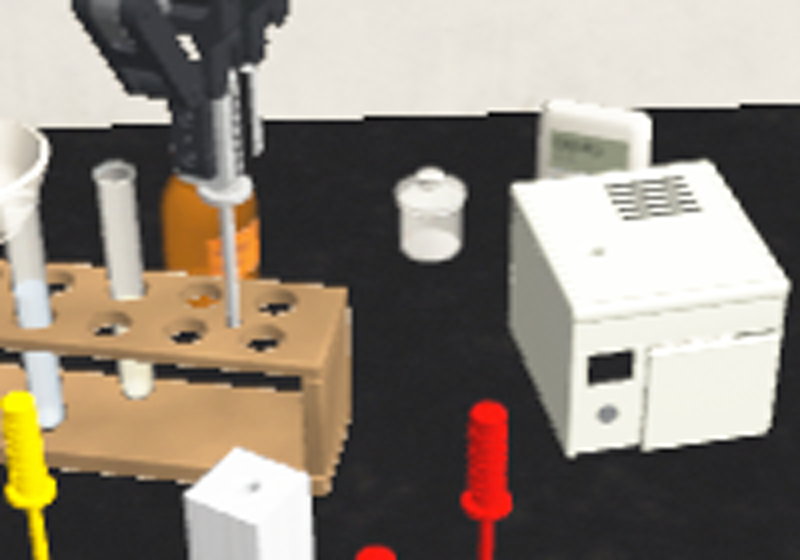

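View pics/w8.png

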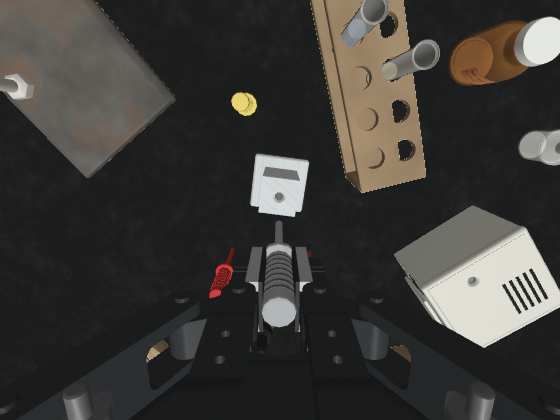

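```bash
python3 - <<'E'
from h import *
f=grab('wrist')
im=cv2.imread('pics/w8.png'); cv2.imwrite('pics/w8c.png',cv2.resize(im[240:320,420:520],None,fx=6,fy=6,interpolation=cv2.INTER_CUBIC))
print(onz(f,(472.5,281.5),.09), [(np.round(q['uv'],1).tolist(),onz(f,q['uv'],.09).round(4)) for q in eyes.pinpoint('release_hole','wrist')])
E
```

```text
[ 0.57850682 -0.37318913  0.09      ] [([477.3, 278.9], array([ 0.5834, -0.3725,  0.09  ]))]
```

View pics/w8c.png

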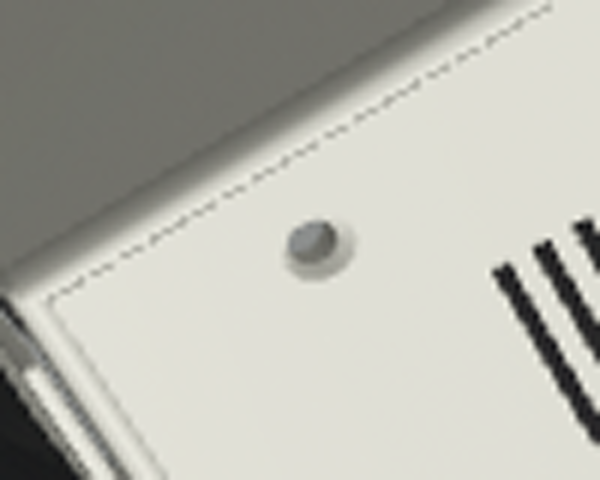

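Emit:
{"api": "step_arm", "payload": {"motion": [[0.04,-0.05,0.04,0,0,0,255],[0.1,-0.12,0.04,0,0,0,255],[0.16,-0.19,0.04,0,0,0,255],[0.22,-0.26,0.04,0,0,0,255],[0.262,-0.309,0.04,0,0,0,255],[0.262,-0.309,0.04,0,0,0,255],[0.262,-0.309,0.04,0,0,0,255],[0.262,-0.309,0.04,0,0,0,255]]}}

```text
time: 11.95
tool_pos: [0.5789, -0.3728, 0.2399]
tool_rot: [-0.0, 0.85, 0.526, -0.0]
contact_force: [0.8, 0.6, -1.2]
gripper_width: 0.146
```

```bash
python3 - <<'E'
from h import *
f=grab('wrist','w9.png'); s=f['state']; print({k:np.round(v,4).tolist() for k,v in s.items()})
t=np.array(s['tool_pos']); print(proj(f,(t[0],t[1],.09)), yawfix(s,-.46+0.0)[0])
print([(np.round(q['uv'],1).tolist(),onz(f,q['uv'],.09).round(4)) for q in eyes.pinpoint('release_hole','wrist')])
im=cv2.imread('pics/w9.png'); cv2.imwrite('pics/w9c.png',cv2.resize(im[150:250,230:330],None,fx=6,fy=6,interpolation=cv2.INTER_CUBIC))
E
```

```text
{'time': 11.95, 'joint_pos': [-0.6801, 0.1953, 1.4434, 0.0, 1.5036, -0.2182], 'joint_vel': [0.0027, -0.0209, 0.0078, -0.0009, -0.0018, -0.0007], 'joint_efforts': [-0.32, -45.4239, -37.7918, -0.0126, -0.0205, 0.0004], 'tool_pos': [0.5789, -0.3728, 0.2399], 'tool_rot': [-0.0003, 0.8502, 0.5265, -0.0001], 'contact_force': [0.8325, 0.5763, -1.2435], 'ft_torque': [-0.0221, 0.0257, -0.017], 'gripper_width': 0.1455}
[279.39359228 195.3449841 ] [-0.0003 -0.0004  0.0013]
[([284.7, 194.0], array([ 0.584 , -0.3739,  0.09  ]))]
```

View pics/w9c.png

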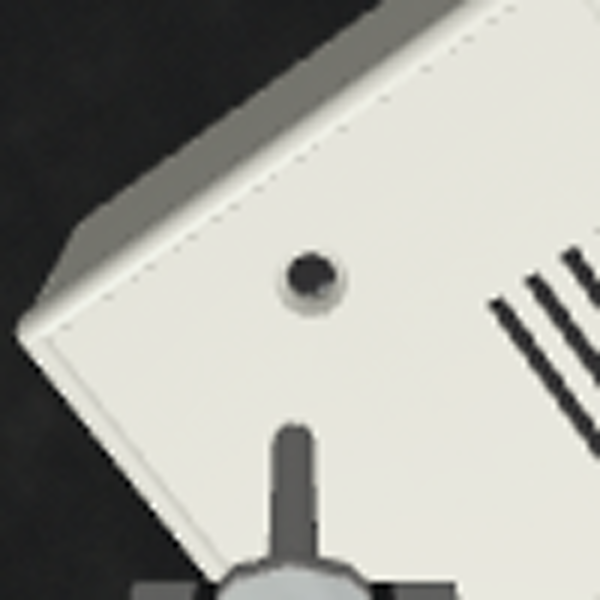

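View pics/w9.png

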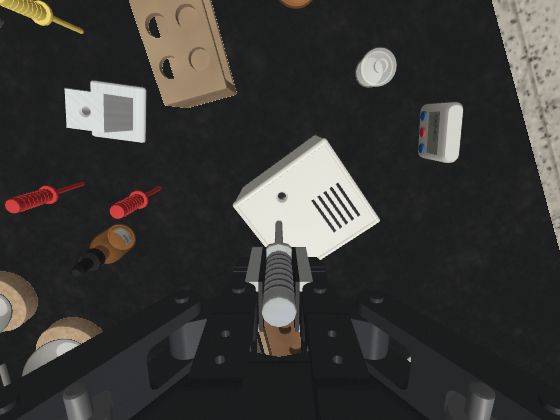

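```bash
python3 - <<'E'
from h import *
f=grab('wrist')
im=cv2.imread('pics/w8.png'); cv2.imwrite('pics/w8d.png',cv2.resize(im[150:250,230:330],None,fx=6,fy=6,interpolation=cv2.INTER_CUBIC))
h=onz(f,(282,197.2),.09); t=f['state']['tool_pos']; print(h-t)
for d in [(1,0),(0,1)]: print(onz(f,(282+d[0],197.2+d[1]),.09)-h)
E
```

```text
[ 0.00148631 -0.00302134 -0.15058371]
[ 0.00086328 -0.0004291   0.        ]
[-4.39369646e-04 -8.91043920e-04  5.55111512e-17]
```

View pics/w8d.png

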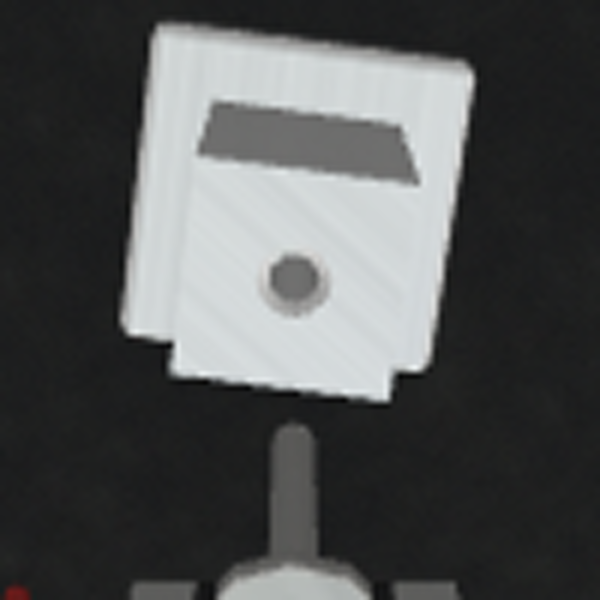

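Emit:
{"api": "step_arm", "payload": {"motion": [[0.004,-0.0044,-0.03,0,0,0,255],[0.004,-0.0044,-0.07,0,0,0,255],[0.004,-0.0044,-0.11,0,0,0,255],[0.004,-0.0044,-0.135,0,0,0,255],[0.004,-0.0044,-0.135,0,0,0,255],[0.004,-0.0044,-0.135,0,0,0,255]]}}

```text
time: 12.7
tool_pos: [0.5813, -0.3757, 0.1726]
tool_rot: [0.0, 0.85, 0.526, -0.0]
contact_force: [-0.2, -0.2, -0.6]
gripper_width: 0.149
```

```bash
python3 - <<'E'
from h import *
f=grab('wrist','w10.png'); s=f['state']; print({k:np.round(v,4).tolist() for k,v in s.items()})
t=np.array(s['tool_pos']); print(proj(f,(t[0],t[1],.09)),proj(f,t-[0,0,.0704]))
im=cv2.imread('pics/w10.png'); cv2.imwrite('pics/w10c.png',cv2.resize(im[170:270,230:330],None,fx=6,fy=6,interpolation=cv2.INTER_CUBIC))
b=grab('side','side3.png'); im=cv2.imread('pics/side3.png'); cv2.imwrite('pics/side3c.png',cv2.resize(im[120:250,270:400],None,fx=5,fy=5,interpolation=cv2.INTER_CUBIC))
E
```

```text
{'time': 12.7, 'joint_pos': [-0.6812, 0.2463, 1.4978, -0.0001, 1.3975, -0.2189], 'joint_vel': [-0.0015, -0.0159, -0.0276, 0.0006, 0.0006, 0.0001], 'joint_efforts': [0.0089, -46.0911, -35.3969, -0.0018, 0.0265, -0.0], 'tool_pos': [0.5813, -0.3757, 0.1726], 'tool_rot': [0.0, 0.8503, 0.5263, -0.0001], 'contact_force': [-0.2249, -0.1748, -0.552], 'ft_torque': [0.006, 0.0732, -0.0022], 'gripper_width': 0.1492}
[279.50990335 216.32300331] [279.56265678 221.41777928]
```

View pics/w10c.png

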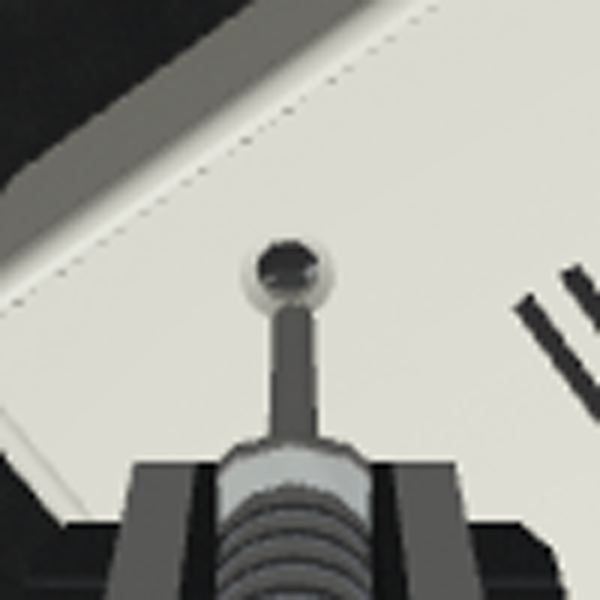

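View pics/side3c.png

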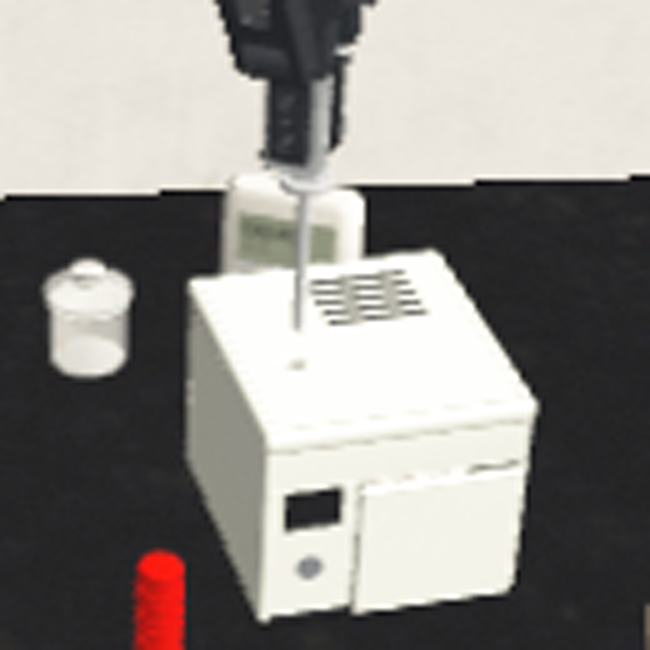

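Emit:
{"api": "step_arm", "payload": {"motion": [[-0.0012,0.0018,0,0,0,0,255],[-0.0012,0.0018,-0.01,0,0,0,255],[-0.0012,0.0018,-0.018,0,0,0,255],[-0.0012,0.0018,-0.024,0,0,0,255],[-0.0012,0.0018,-0.028,0,0,0,255],[-0.0012,0.0018,-0.03,0,0,0,255]]}}

```text
time: 13.4
tool_pos: [0.5806, -0.3748, 0.157]
tool_rot: [-0.0, 0.85, 0.526, -0.0]
contact_force: [-0.8, -0.2, -0.5]
gripper_width: 0.145
```

```bash
python3 - <<'E'
from h import *
f=grab('wrist','w11.png'); s=f['state']; print({k:np.round(v,4).tolist() for k,v in s.items()})
im=cv2.imread('pics/w11.png'); cv2.imwrite('pics/w11c.png',cv2.resize(im[170:270,230:330],None,fx=6,fy=6,interpolation=cv2.INTER_CUBIC))
E
```

```text
{'time': 13.4, 'joint_pos': [-0.6808, 0.2564, 1.5127, -0.0001, 1.3732, -0.2184], 'joint_vel': [-0.0011, 0.004, 0.0022, 0.0003, -0.0119, -0.0011], 'joint_efforts': [-0.0004, -47.5971, -36.3275, -0.0017, 0.0045, 0.0], 'tool_pos': [0.5806, -0.3748, 0.157], 'tool_rot': [-0.0003, 0.8503, 0.5263, -0.0002], 'contact_force': [-0.7683, -0.1869, -0.4722], 'ft_torque': [-0.0167, 0.0355, 0.0234], 'gripper_width': 0.1449}
```

View pics/w11c.png

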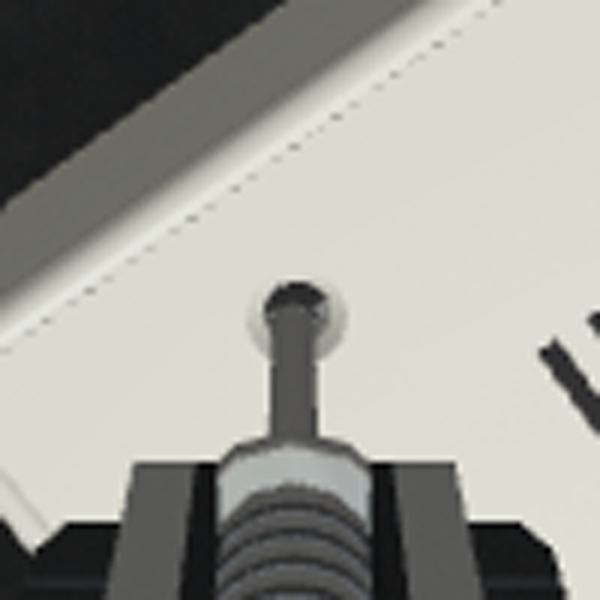

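Emit:
{"api": "step_arm", "payload": {"motion": [[0.001,0,-0.006,0,0,0,255],[0.001,0,-0.012,0,0,0,255],[0.001,0,-0.018,0,0,0,255],[0.001,0,-0.023,0,0,0,255],[0.001,0,-0.023,0,0,0,255],[0.001,0,-0.023,0,0,0,255]]}}

```text
time: 14.05
tool_pos: [0.5812, -0.3749, 0.146]
tool_rot: [0.0, 0.85, 0.526, -0.0]
contact_force: [0.0, -0.2, -0.8]
gripper_width: 0.146
```

Emit:
{"api": "step_arm", "payload": {"motion": [[0,0,-0.004,0,0,0,255],[0,0,-0.008,0,0,0,255],[0,0,-0.012,0,0,0,255],[0,0,-0.014,0,0,0,255],[0,0,-0.014,0,0,0,255]]}}

```text
time: 14.55
tool_pos: [0.5811, -0.3748, 0.1388]
tool_rot: [-0.0, 0.85, 0.526, -0.0]
contact_force: [-0.6, 0.0, 0.1]
gripper_width: 0.146
```

Emit:
{"api": "step_arm", "payload": {"motion": [[0,0,-0.003,0,0,0,255],[0,0,-0.006,0,0,0,255],[0,0,-0.008,0,0,0,255],[0,0,-0.008,0,0,0,255]]}}

```text
time: 14.95
tool_pos: [0.5811, -0.3748, 0.1348]
tool_rot: [-0.0, 0.85, 0.526, -0.0]
contact_force: [0.1, 0.5, -1.4]
gripper_width: 0.149
```

Emit:
{"api": "step_arm", "payload": {"motion": [[0,0,-0.003,0,0,0,255],[0,0,-0.006,0,0,0,255],[0,0,-0.008,0,0,0,255],[0,0,-0.008,0,0,0,255]]}}

```text
time: 15.35
tool_pos: [0.5812, -0.3748, 0.1308]
tool_rot: [-0.0, 0.85, 0.526, -0.0]
contact_force: [-0.7, 0.3, -0.0]
gripper_width: 0.146
```

Emit:
{"api": "step_arm", "payload": {"motion": [[0,0,-0.003,0,0,0,255],[0,0,-0.006,0,0,0,255],[0,0,-0.006,0,0,0,255],[0,0,-0.006,0,0,0,255]]}}

```text
time: 15.75
tool_pos: [0.5816, -0.3752, 0.1296]
tool_rot: [0.001, 0.85, 0.526, 0.0]
contact_force: [-1.7, 1.4, 5.8]
gripper_width: 0.144
```

Emit:
{"api": "step_arm", "payload": {"motion": [[0,0,-0.003,0,0,0,255],[0,0,-0.006,0,0,0,255],[0,0,-0.006,0,0,0,255]]}}

```text
time: 16.05
tool_pos: [0.5817, -0.3752, 0.1268]
tool_rot: [0.001, 0.85, 0.526, 0.0]
contact_force: [-1.4, 1.7, 6.1]
gripper_width: 0.146
```

```bash
python3 - <<'E'
from h import *
s=monitor.state(); print({k:np.round(v,4).tolist() for k,v in s.items()})
E
```

```text
{'time': 16.05, 'joint_pos': [-0.6802, 0.2839, 1.5323, -0.0001, 1.3241, -0.2179], 'joint_vel': [-0.0025, -0.0018, -0.0034, -0.0025, 0.0011, 0.0011], 'joint_efforts': [-0.2489, -43.3234, -32.8699, -0.0211, -0.9128, -0.0039], 'tool_pos': [0.5817, -0.3752, 0.1268], 'tool_rot': [0.0006, 0.8503, 0.5263, 0.0002], 'contact_force': [-1.4288, 1.6843, 6.0826], 'ft_torque': [0.423, 0.5187, 0.0185], 'gripper_width': 0.1462}
```

Emit:
{"api": "step_arm", "payload": {"motion": [[0,0,-0.003,0,0,0,255],[0,0,-0.005,0,0,0,255],[0,0,-0.005,0,0,0,255]]}}

```text
time: 16.35
tool_pos: [0.5818, -0.3751, 0.1244]
tool_rot: [0.001, 0.85, 0.526, 0.0]
contact_force: [-2.0, 2.4, 6.5]
gripper_width: 0.144
```

```bash
python3 - <<'E'
from h import *
b=grab('side','side4.png'); im=cv2.imread('pics/side4.png'); cv2.imwrite('pics/side4c.png',cv2.resize(im[120:250,270:400],None,fx=5,fy=5,interpolation=cv2.INTER_CUBIC))
E
```

```text
(no output)
```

View pics/side4c.png

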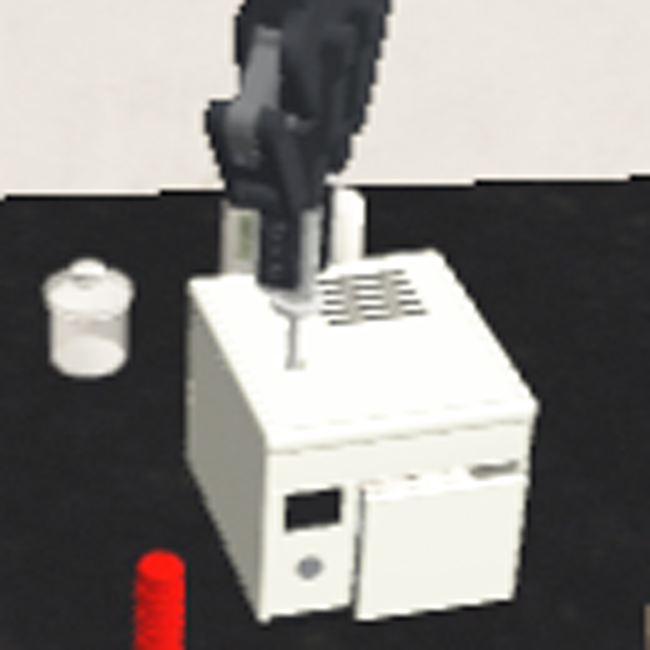

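Emit:
{"api": "step_arm", "payload": {"motion": [[0,0,-0.002,0,0,0,255],[0,0,-0.002,0,0,0,255],[0,0,-0.002,0,0,0,255],[0,0,-0.002,0,0,0,255],[0,0,-0.002,0,0,0,255],[0,0,-0.002,0,0,0,255],[0,0,-0.002,0,0,0,255],[0,0,-0.002,0,0,0,255],[0,0,-0.002,0,0,0,255],[0,0,-0.002,0,0,0,255]]}}

```text
time: 17.4
tool_pos: [0.5818, -0.3751, 0.1237]
tool_rot: [0.001, 0.85, 0.526, 0.0]
contact_force: [-1.7, 3.1, 8.9]
gripper_width: 0.147
```

Emit:
{"api": "step_arm", "payload": {"motion": [[0,0,0,0,0,0,255],[0,0,0,0,0,0,255],[0,0,0,0,0,0,255],[0,0,0,0,0,0,255],[0,0,0,0,0,0,255],[0,0,0,0,0,0,255],[0,0,0,0,0,0,255],[0,0,0,0,0,0,255],[0,0,0,0,0,0,255],[0,0,0,0,0,0,255]]}}

```text
time: 18.4
tool_pos: [0.5818, -0.3752, 0.1237]
tool_rot: [0.001, 0.85, 0.526, 0.0]
contact_force: [-1.6, 2.8, 7.8]
gripper_width: 0.148
```

Emit:
{"api": "step_arm", "payload": {"motion": [[0,0,0,0,0,0,255],[0,0,0,0,0,0,255],[0,0,0,0,0,0,255],[0,0,0,0,0,0,255],[0,0,0,0,0,0,255],[0,0,0,0,0,0,255],[0,0,0,0,0,0,255],[0,0,0,0,0,0,255],[0,0,0,0,0,0,255],[0,0,0,0,0,0,255]]}}

```text
time: 19.4
tool_pos: [0.5818, -0.3751, 0.1237]
tool_rot: [0.001, 0.85, 0.526, 0.0]
contact_force: [-1.8, 3.0, 7.5]
gripper_width: 0.147
```

```bash
python3 - <<'E'
from h import *
b=grab('side','side5.png'); im=cv2.imread('pics/side5.png'); cv2.imwrite('pics/side5c.png',cv2.resize(im[120:270,260:410],None,fx=4,fy=4,interpolation=cv2.INTER_CUBIC))
print([(np.round(q['uv'],1).tolist(),q['p']) for q in eyes.pinpoint('drawer_front','side')])
E
```

```text
[([368.2, 244.4], 0.57)]
```

View pics/side5c.png

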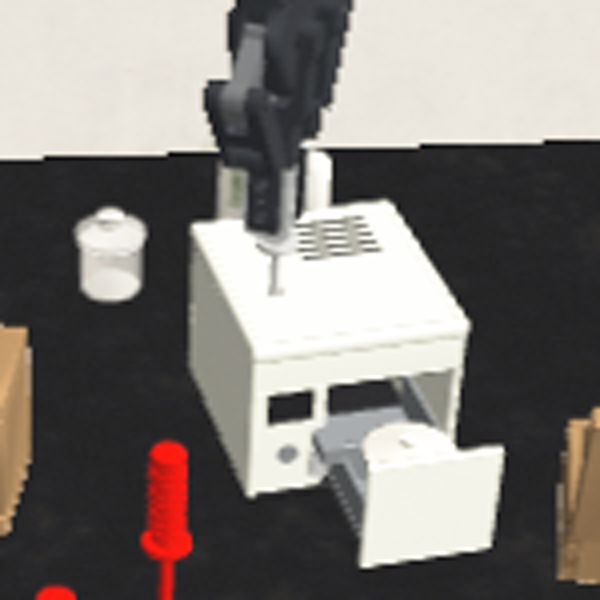

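Emit:
{"api": "step_arm", "payload": {"motion": [[0,0,0,0,0,0,255],[0,0,0,0,0,0,255],[0,0,0,0,0,0,255],[0,0,0,0,0,0,255],[0,0,0,0,0,0,255],[0,0,0,0,0,0,255],[0,0,0,0,0,0,255],[0,0,0,0,0,0,255]]}}

```text
time: 20.3
tool_pos: [0.5818, -0.3751, 0.1237]
tool_rot: [0.001, 0.85, 0.526, 0.0]
contact_force: [-2.0, 1.7, 8.1]
gripper_width: 0.148
```

```bash
python3 - <<'E'
from h import *
b=grab('side','side6.png'); im=cv2.imread('pics/side6.png')
i5=cv2.imread('pics/side5.png'); d=cv2.absdiff(im,i5)[180:275,300:400].max(2); print('moved px',(d>25).sum())
for im_,o in((cv2.imread('pics/side3.png'),0),(im,1)): pass
# top-right corner of drawer front: before (crop3 (522,468)/5+(270,120)), after (crop5 (502,448)/4+(260,120))
pa=(270+522/5,120+470/5); pb=(260+502/4,120+448/4)
for z in (.05,.06,.065): 
    A=onz(b,pa,z);B=onz(b,pb,z); print(z,A.round(3),B.round(3),np.linalg.norm(A-B).round(4))
# bottom right corner
pa=(270+513/5,120+598/5); pb=(260+492/4,120+547/4)
for z in (.004,.01): 
    A=onz(b,pa,z);B=onz(b,pb,z); print(z,A.round(3),B.round(3),np.linalg.norm(A-B).round(4))
E
```

```text
moved px 0
0.05 [ 0.559 -0.46   0.05 ] [ 0.505 -0.469  0.05 ] 0.0548
0.06 [ 0.546 -0.456  0.06 ] [ 0.493 -0.465  0.06 ] 0.0538
0.065 [ 0.539 -0.454  0.065] [ 0.486 -0.463  0.065] 0.0533
0.004 [ 0.542 -0.458  0.004] [ 0.493 -0.467  0.004] 0.0499
0.01 [ 0.534 -0.456  0.01 ] [ 0.486 -0.464  0.01 ] 0.0494
```

Emit:
{"api": "step_arm", "payload": {"motion": [[0,0,0.02,0,0,0,255],[0,0,0.06,0,0,0,255],[0,0,0.1,0,0,0,255],[0,0,0.15,0,0,0,255],[0,0,0.2,0,0,0,255],[0,0,0.2,0,0,0,255],[0,0,0.2,0,0,0,255]]}}

```text
time: 21.05
tool_pos: [0.5813, -0.375, 0.2214]
tool_rot: [0.0, 0.85, 0.526, 0.0]
contact_force: [-0.5, -0.0, -2.1]
gripper_width: 0.15
```

```bash
python3 - <<'E'
from h import *
f=grab('wrist','w12.png'); s=f['state']; print({k:np.round(v,4).tolist() for k,v in s.items()})
t=np.array(s['tool_pos']); print(np.array([.4481,-.2189,.2195])-t, yawfix(s,-.46)[0])
im=cv2.imread('pics/w12.png'); cv2.imwrite('pics/w12c.png',cv2.resize(im[150:350,180:380],None,fx=3,fy=3,interpolation=cv2.INTER_CUBIC))
E
```

```text
{'time': 21.05, 'joint_pos': [-0.6803, 0.212, 1.4552, -0.0002, 1.4736, -0.218], 'joint_vel': [0.0003, 0.0258, 0.0403, -0.001, 0.0041, -0.0006], 'joint_efforts': [0.0195, -48.7546, -39.1767, -0.0014, -0.0295, -0.0001], 'tool_pos': [0.5813, -0.375, 0.2214], 'tool_rot': [0.0004, 0.8503, 0.5263, 0.0001], 'contact_force': [-0.5054, -0.0106, -2.0906], 'ft_torque': [-0.0217, 0.0125, -0.0324], 'gripper_width': 0.1499}
[-0.13321254  0.15612652 -0.00191945] [0.0004 0.0003 0.0016]
```

View pics/w12c.png

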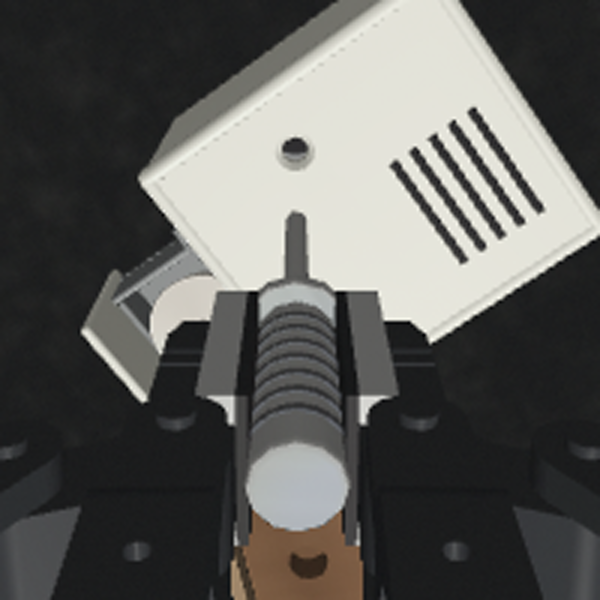

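Emit:
{"api": "step_arm", "payload": {"motion": [[-0.05,0.06,0,0,0,0,255],[-0.11,0.13,0,0,0,0,255],[-0.17,0.2,0,0,0,0,255],[-0.23,0.27,-0.004,0,0,0,255],[-0.2664,0.3122,-0.004,0,0,0.0016,255],[-0.2664,0.3122,-0.004,0,0,0.0016,255],[-0.2664,0.3122,-0.004,0,0,0.0016,255],[-0.2664,0.3122,-0.004,0,0,0.0016,255]]}}

```text
time: 21.9
tool_pos: [0.4482, -0.2192, 0.2188]
tool_rot: [-0.0, 0.85, 0.527, -0.0]
contact_force: [-0.0, 0.1, -1.0]
gripper_width: 0.148
```

```bash
python3 - <<'E'
from h import *
f=grab('wrist','w13.png'); s=f['state']; print({k:np.round(v,4).tolist() for k,v in s.items()})
t=np.array(s['tool_pos']); print(np.array([.4481,-.2189,.2195])-t, yawfix(s,-.46)[0])
im=cv2.imread('pics/w13.png'); cv2.imwrite('pics/w13c.png',cv2.resize(im[150:250,230:330],None,fx=6,fy=6,interpolation=cv2.INTER_CUBIC))
E
```

```text
{'time': 21.9, 'joint_pos': [-0.604, -0.2473, 1.9132, -0.0002, 1.4767, -0.1437], 'joint_vel': [-0.0037, 0.0093, -0.0183, 0.0006, 0.0039, 0.0009], 'joint_efforts': [0.2386, -27.0451, -37.0319, 0.0058, 0.0263, -0.0005], 'tool_pos': [0.4482, -0.2192, 0.2188], 'tool_rot': [-0.0004, 0.8498, 0.5272, -0.0003], 'contact_force': [-0.0326, 0.0799, -0.9713], 'ft_torque': [-0.0811, 0.0197, 0.0056], 'gripper_width': 0.1479}
[-9.58133199e-05  2.98413307e-04  7.45990237e-04] [-0.0002 -0.0006  0.0002]
```

View pics/w13c.png

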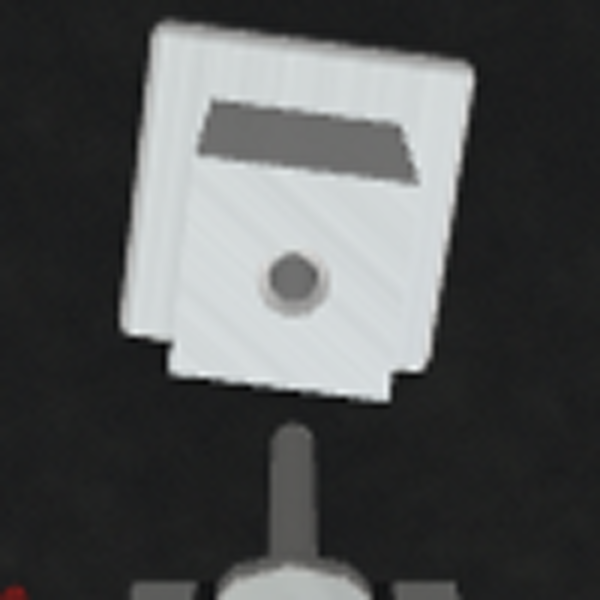

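Emit:
{"api": "step_arm", "payload": {"motion": [[0,0,-0.05,0,0,0,255],[0,0,-0.11,0,0,0,255],[0,0,-0.14,0,0,0,255],[0,0,-0.155,0,0,0,255],[0,0,-0.165,0,0,0,255],[0,0,-0.175,0,0,0,255],[0,0,-0.18,0,0,0,255],[0,0,-0.18,0,0,0,255]]}}

```text
time: 22.75
tool_pos: [0.4483, -0.219, 0.1301]
tool_rot: [0.0, 0.85, 0.527, 0.0]
contact_force: [0.2, 0.8, -0.8]
gripper_width: 0.147
```

In the hole with no contact force. I'll continue down to just above home.

Emit:
{"api": "step_arm", "payload": {"motion": [[0,0,-0.02,0,0,0,255],[0,0,-0.04,0,0,0,255],[0,0,-0.06,0,0,0,255],[0,0,-0.08,0,0,0,255],[0,0,-0.09,0,0,0,255],[0,0,-0.097,0,0,0,255],[0,0,-0.097,0,0,0,255],[0,0,-0.097,0,0,0,255]]}}

```text
time: 23.55
tool_pos: [0.4483, -0.219, 0.0813]
tool_rot: [0.0, 0.85, 0.527, 0.0]
contact_force: [-0.3, -0.3, -0.2]
gripper_width: 0.15
```

```bash
python3 - <<'E'
from h import *
f=grab('wrist','w14.png'); s=f['state']; print({k:np.round(v,4).tolist() for k,v in s.items()})
b=grab('side','side7.png'); im=cv2.imread('pics/side7.png'); cv2.imwrite('pics/side7c.png',cv2.resize(im[190:310,190:310],None,fx=5,fy=5,interpolation=cv2.INTER_CUBIC))
E
```

```text
{'time': 23.55, 'joint_pos': [-0.6036, -0.1076, 2.0322, -0.0001, 1.2161, -0.1436], 'joint_vel': [-0.0011, -0.0037, -0.0019, 0.0006, 0.0007, -0.0008], 'joint_efforts': [0.0002, -28.8429, -33.627, -0.0018, 0.007, 0.0001], 'tool_pos': [0.4483, -0.219, 0.0813], 'tool_rot': [0.0004, 0.8497, 0.5273, 0.0001], 'contact_force': [-0.2941, -0.3155, -0.2231], 'ft_torque': [0.0073, -0.0376, -0.0423], 'gripper_width': 0.1496}
```

View pics/side7c.png

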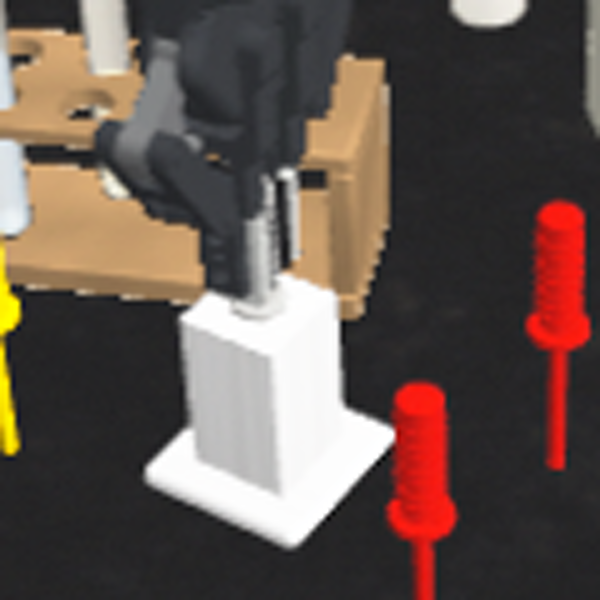

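Emit:
{"api": "step_arm", "payload": {"motion": [[0,0,-0.002,0,0,0,255],[0,0,-0.002,0,0,0,255],[0,0,-0.002,0,0,0,215],[0,0,-0.002,0,0,0,180],[0,0,-0.002,0,0,0,120],[0,0,-0.002,0,0,0,60],[0,0,-0.002,0,0,0,0],[0,0,-0.002,0,0,0,0],[0,0,-0.002,0,0,0,0]]}}

```text
time: 24.55
tool_pos: [0.4481, -0.2188, 0.0801]
tool_rot: [0.0, 0.85, 0.527, -0.0]
contact_force: [0.2, -0.5, -1.2]
gripper_width: 1.002
```

Emit:
{"api": "step_arm", "payload": {"motion": [[0,0,0.02,0,0,0,0],[0,0,0.06,0,0,0,0],[0,0,0.12,0,0,0,0],[0,0,0.2,0,0,0,0],[0,0,0.28,0,0,0,0],[0,0,0.28,0,0,0,0],[0,0,0.28,0,0,0,0],[0,0,0.28,0,0,0,0]]}}

```text
time: 25.35
tool_pos: [0.4475, -0.2185, 0.2192]
tool_rot: [-0.001, 0.85, 0.527, -0.0]
contact_force: [-0.0, -0.2, -0.0]
gripper_width: 0.997
```

```bash
python3 - <<'E'
from h import *
f=grab('wrist','w15.png'); s=f['state']; print({k:np.round(v,4).tolist() for k,v in s.items()})
b=grab('side','side8.png'); im=cv2.imread('pics/side8.png'); a=cv2.resize(im[170:330,150:400],None,fx=3.2,fy=3.2,interpolation=cv2.INTER_CUBIC)
cv2.imwrite('pics/side8c.png',a)
im=cv2.imread('pics/w15.png'); cv2.imwrite('pics/w15c.png',cv2.resize(im[150:250,230:330],None,fx=6,fy=6,interpolation=cv2.INTER_CUBIC))
E
```

```text
{'time': 25.35, 'joint_pos': [-0.6036, -0.2497, 1.9145, -0.0001, 1.4784, -0.1437], 'joint_vel': [-0.0004, 0.0138, 0.0191, -0.0013, -0.001, -0.0009], 'joint_efforts': [0.0102, -27.2496, -38.2384, -0.0002, -0.0143, -0.0], 'tool_pos': [0.4475, -0.2185, 0.2192], 'tool_rot': [-0.0007, 0.8497, 0.5273, -0.0004], 'contact_force': [-0.038, -0.2035, -0.0415], 'ft_torque': [-0.0172, 0.026, 0.0176], 'gripper_width': 0.9974}
```

View pics/side8c.png

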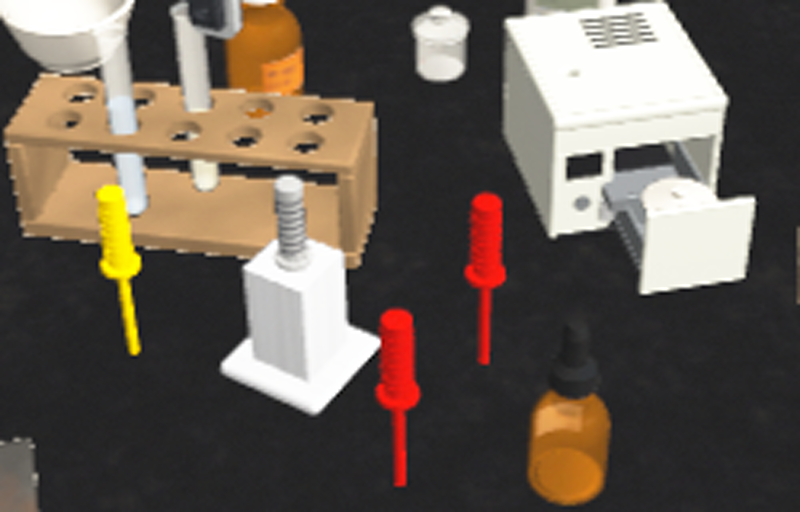

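View pics/w15c.png

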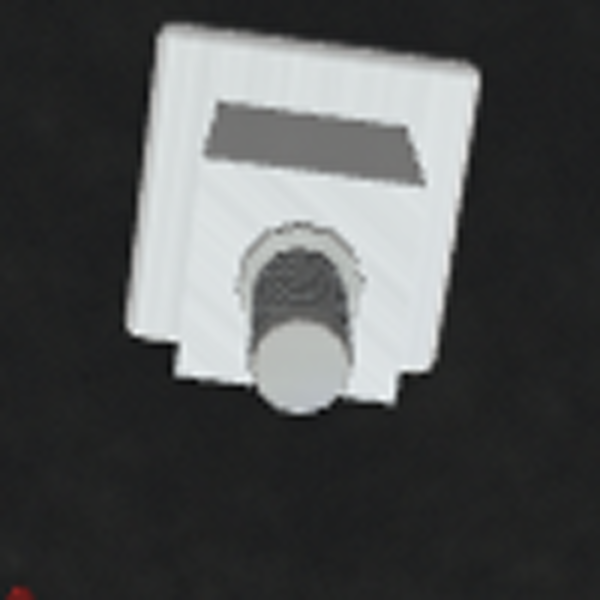

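The pin is home and upright, with its collar on the stand top. The drawer is fully out, the gripper is clear and the bottles haven't moved, so I'm handing in.

```bash
python3 -c "
from plant import manip; print(manip.job_done())"
```

```text
the job is handed in; nothing more can be done
None
```

The drawer is out and the release pin is back in its stand. I handed the job in at about 25.5 s of the 64 s allowed; the hand-in reports no verdict.

**What I did:** I carried the tool high over the retort stand and burette, then took the steel pin from its stand. I lowered it through the release hole and met the catch about 30 mm below the mouth. I pressed it at roughly 8–9 N along the pin and held it for about 4 s until the drawer stopped moving. Then I put the pin back in its stand, let go and raised the gripper clear.

**Last checks:**
- **Drawer:** from the side camera its front moved 49–55 mm, depending on which corner I measured. The top corner, the clearer of the two, gave about 54 mm. Two pictures about 1 s apart showed no movement, so I took it as fully out, but the lower corner reading (49–50 mm) would fall short of the 50 mm required.
- **Pin:** the side and wrist views show it upright with its collar on the stand's top. I judged this by eye and did not measure its tilt or seating height.
- **Forces and bottles:** no reading came near the 25 N limit. The dropper and weighing bottle looked unmoved in the last picture; the amber bottle was only partly in view. I did not measure their positions.
- **Disagreement between cameras:** the side camera's pin and hole positions differed from the wrist camera's by up to about 7 mm. I used the wrist camera, after checking it against the stand's hole.

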